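Bolt down the bedside charging dock

TASK

Fasten the bedside charging dock to the table: run the hex nut on its stud down clockwise with the fingers until it comes up firmly against the washer, and leave the rest to the wrench. Then tighten it with the large open-ended wrench, clockwise, fully to its stop, and lay the wrench back flat on the black tool mat, leaving the nut tight. Do not disturb the other things on the table.

Things in the scene. Friction and masses are not known exactly. Their poses are not given: they have to be found in the camera images.
- dock: Black charging dock, fixed, yaw within 18 deg. Origin: on the table under the stud's axis; x points to the dock's body (110 x 165 mm, 44 high, front 75 mm from the axis). A steel ear 8 mm thick, 60 wide, runs under the stud from 60 mm in front of it. On it a round boss 46 mm wide, top at 28 mm, and a washer 50 mm wide, top at 30.5. Stud 24 mm thick, ends at 62 mm.
- nut: Plain steel hex nut on the stud, 36 mm across flats, 41.6 across corners, from 31 to 53 mm above the table, a white collar 31 mm wide above it up to 57 mm. It turns about the vertical and stays at its height. Origin: centre of its underside. Flats face its own y axis and every 60 deg from there. Clockwise from above tightens.
- nut_spin (a joint): Free running of the nut, rad, grows clockwise from above; starts at 0 to 0.8. It takes about 0.1 N m, until the nut comes up snug after 1.6 to 2.4 rad (more than one grasp): there this value stops growing and the resistance jumps to about 1.0 N m.
- nut_seat (a joint): Tightening of the nut once snug, rad, grows clockwise; 0 until then. About 1.0 N m all the way to a hard stop at 0.9 rad. Stays where it is left. The fingers should leave it below 0.3: the rest is for the wrench.
- wrench: The larger steel open-ended wrench, flat on the mat, handle toward the robot, 240 mm long, 0.28 to 0.42 kg. Origin: under the jaw's centre, at its underside; x out of the mouth, z up. Jaw gap 37.5 mm across y, floor at x = -21, prongs to x = 26 mm, flared over the last 8. Head 60 mm wide, 10 thick; handle 18 mm wide, 12 thick, x = -44 to -203 mm, end at -216.
- wrench_grip (a point): Hold here, across y: on the handle, 6 mm above the underside, 115 mm from the jaw's centre; axes as the wrench's. With its x along the nut's x axis (or every 60 deg from it) the wrench slides level onto the nut from the side, underside 33 to 42 mm above the table. It turns some 5 to 10 deg on the nut before it bites.
- mat: Black rubber tool mat, fixed to the table, 250 (x) by 200 (y) by 3 mm, on the other side from the dock. Origin: centre of its underside. Both wrenches lie on it, about 95 mm apart; which is left and which right varies.
- small_wrench: The smaller open-ended wrench, 160 mm long, jaw gap 17.5 mm, too small for the nut; on the mat. Leave alone. Origin under its jaw's centre.
- tumbler: Glass tumbler 60 mm wide, 80 mm tall, standing between dock and mat. Leave alone. Origin under its centre.
- remote: Grey remote control, 150 by 42 by 16 mm, lying flat between dock and mat. Leave alone. Origin under its centre.
- bottle: Clear plastic bottle 64 mm wide, 190 mm tall, at the left. Leave alone. Origin under its centre.
- notepad: Block of note paper 100 by 150 by 12 mm, at the right. Leave alone. Origin under its centre.
- mug: White mug 80 mm wide, 90 mm tall, at the right. Leave alone. Origin under its centre.
Things that resemble listed ones, but are neither listed nor needed, are in the scene too. What is shaped like the wrench but red is not meant.

How it is judged:
On the way, in this order (a step that is already met when the one before it is completed fails the run):
1. the fingers have run the nut down until it is snug (value of joint nut_spin above 2.3 rad and contact force between the fingers and nut above 0.5 N), for 0.1 s.
2. the wrench on the nut has tightened it to the stop (value of joint nut_seat above 0.8 rad and contact force between wrench and nut above 0.5 N), for 0.05 s.
At the end, for the whole second after the job is handed in: The nut is tight: nut_seat above 0.8 rad (stop at 0.9) and nut not backed off (nut_spin above 2.1). The wrench lies flat and at rest on the mat: jaw centre and grip point over the mat, grip point below 13 mm, within 0.1 rad of level (value of joint nut_seat above 0.8 rad and value of joint nut_spin above 2.1 rad and x of wrench in the frame of mat between -0.13 and 0.13 m and y of wrench in the frame of mat between -0.1 and 0.1 m and x of wrench_grip in the frame of mat between -0.125 and 0.125 m and y of wrench_grip in the frame of mat between -0.1 and 0.1 m and height (world z) of wrench_grip below 0.013 m and angle between the z axis of wrench and the z axis of mat, either way round below 0.1 rad and linear speed of wrench below 0.02 m/s); the robot touches nothing.
It fails at once if the fingers do the wrench's part of the tightening (nut_seat beyond 0.35 rad with the fingers on the nut) (value of joint nut_seat above 0.35 rad and contact force between the fingers and nut above 1 N).
It fails at once if another thing on the table is moved by more than 4 cm (distance of any of small_wrench, tumbler, remote, bottle, notepad, mug from where it was at the start of the episode above 0.04 m).
It also fails if it takes over 72 s, if anything falls off the work surface, if the arm or the gripper's body presses on something with over 40 N, if the wrist force passes 120 N, or if a joint passes its speed limit or range.

ROBOT

A 7-joint arm with a two-finger parallel gripper is mounted at the origin on the work surface. World frame = base frame: x ahead of the robot, y to its left, z up, the work surface at z = 0. Lengths are in m, angles in rad, forces in N, time in s.
With the tool pointing down it reaches from about 0.4 to 0.85 m from the base axis. Payload 6.9 kg.
Tool frame: the origin (TCP) lies where the fingers leave the gripper's body, on its centre line; the fingertips stand 73 mm ahead of it and the grasp point (between the pads) lies 54 mm ahead of it; z points along the fingers, y is the line along which they close (so a half turn about z gives the same grasp; the last joint's range is limited). The gripper opens to 85 mm and grips with 20 to 120 N. Pads are 22 mm wide; open, the fingers measure 114 mm over their backs; the gripper's body (76 mm by 85 mm) begins 54 mm behind the grasp point. The pads swing forward as they close: fully open they stand 13 mm farther back than shut.
Start: joints at [-1.091, 0.507, -0.238, 1.5, 0.126, 1.149, -0.155], TCP at [0.228, 0.582, 0.304] pointing down, gripper open.
Joint ranges: [-3.08, 3.08], [-0.24, 2.05], [-1.43, 1.35], [0, 2.5], [-1.52, 4.66], [0.17, 1.96], [-2.89, 2.89]. Speed limits (rad/s): [2.39, 2.39, 3.14, 3.14, 3.14, 3.14, 3.14].

INTERFACE

Orientations are given as a rotation vector (axis times angle).
In Python, from bench import arm gives the robot as it stands.
- The arm moves only by the shell command python3 -m jog 'ROWS' [FORCE]. ROWS is JSON, a list of rows, each a list of 3 entries, a list of its own where there are three numbers: the turn, a rotation vector about the tool's x, y, z in units of 5 degrees (1.0 is 5 degrees), then the shift along the tool's x, y, z in units of 25 mm (1.0 is 25 mm), then the opening, from 0 (shut) to 1 (fully open). A call has 1 to 12 rows; each row shifts and turns the commanded pose from where the row before left it, along the tool's axes as they then stand; what a row does not reach is not made up. A row lasts 1/12 s, in which the tool goes at most 41.7 mm and 7.16 degrees, less where a joint would pass 70% of its speed; a pose out of reach is approached as far as the arm can. A call is refused whole if a number of a shift passes 1 or a number of a turn 1, either way. A call with a gripper value outside its range is refused whole. The fingers move at their own pace and stop on an object; FORCE is the grip in N (left out, the last holds). Time passes only in rows, so rows that do not move let the fingers close. It gives the time, the measured TCP pose, the force, the opening and the grip force at its end, in the units of the state.
- arm.read_state(): the state, without advancing time (a new reading comes with each control period).
- arm.get_image(name): name is "scene" or "side" or "wrist"; returns (picture, depth): 384x512x3 uint8, blue, green, red; 384x512 float32, m along the optical axis (not along the pixel's ray), 0 where there is no reading.
- arm.camera_params(name): a dict with "fx", "fy", "cx", "cy" (pixels), "k1" (the pictures are not rectified: a ray, as slopes to the right and down, at radius r is drawn at 1 + k1 r^2 times it, then the intrinsics apply), "T" (4x4, takes a point from camera to world coordinates); the wrist camera has in their place "mount" (4x4, takes a point from camera to tool coordinates, whose origin is the TCP and whose axes are the flange's). Camera axes: x right, y up, looking along -z (the intrinsics and any distortion apply to the point x, -y, -z); pixel columns grow to the right and rows downward; lengths in m; the calibration is good to about 2 mm. A picture is of the moment at which its call begins: read the wrist's pose just before it. camera_params takes no time and is no camera call.
- arm.sign_off(): hands the job in; it is judged then, once.
The state is a dict: "clock": time; "joint_pos": joint angles; "joint_vel": joint speeds; "tau": joint torques, N m; "eef_pos": TCP position; "tool_rot": TCP orientation; "ft_force": force on the tool from outside, world axes, zero at the start; "wrist_torque": the same for the moment, N m; "gripper_width": opening from 0.0 (shut) to 1.0 (fully open); "finger_force": force on a finger pad.
Only numpy, scipy, OpenCV 4.12 (cv2) and the standard library are available. Lean on these libraries where they do the work, as an engineer would, in place of code of your own. Each camera call takes 0.05 s, during which the arm holds its last target. There are 200 camera calls.

## Working session

There is one attempt and no reset: what is moved stays moved. The work goes in short steps, Python scripts to look and compute and a shell command to move; the robot and the scene stay as the last step left them, time stands still between calls to the robot, and variables do not carry over. Pictures are saved under pics/ and viewed, at most 10 in all, crops included, and the job is handed in when it is done.

```bash
mkdir -p pics; ls
cat > h.py <<'E'
import numpy as np, cv2
from scipy.spatial.transform import Rotation as R
from bench import arm
def cam(n):
    p=arm.camera_params(n); s=arm.read_state()
    if 'T' in p: T=np.array(p['T'])
    else:
        W=np.eye(4); W[:3,:3]=R.from_rotvec(s['tool_rot']).as_matrix(); W[:3,3]=s['eef_pos']; T=W@np.array(p['mount'])
    im,d=arm.get_image(n); return p,T,im,d
def ray(p,T,uv):
    uv=np.atleast_2d(np.float64(uv)); q=(uv-[p['cx'],p['cy']])/[p['fx'],p['fy']]
    x=q.copy()
    for _ in range(20): x=q/(1+p['k1']*(x**2).sum(1,keepdims=True))
    D=np.c_[x[:,0],-x[:,1],-np.ones(len(x))]
    return T[:3,3], D@T[:3,:3].T
def onz(p,T,uv,z):
    o,D=ray(p,T,uv); return o+D*((z-o[2])/D[:,2:3])
def bydepth(p,T,uv,d):
    uv=np.atleast_2d(uv); o,D=ray(p,T,uv); return o+D*d[uv[:,1].astype(int),uv[:,0].astype(int)][:,None]
def pix(p,T,P):
    P=(np.atleast_2d(P)-T[:3,3])@T[:3,:3]; x=P[:,:2]/-P[:,2:3]*[1,-1]
    return x*(1+p['k1']*(x**2).sum(1,keepdims=True))*[p['fx'],p['fy']]+[p['cx'],p['cy']]
def st():
    s=arm.read_state(); print({k:np.round(s[k],3).tolist() for k in s if k not in('tau','joint_vel')})
E
python3 - <<'E'
from h import *
st()
a=[]
for n in('scene','side'):
    p,T,im,d=cam(n); cv2.imwrite(f'pics/{n}0.png',im); np.savez(f'pics/{n}0.npz',im=im,d=d,T=T); print(n,p['fx'],p['k1'],T.round(3).tolist())
    a.append(im)
cv2.imwrite('pics/s0.png',cv2.resize(a[0],(800,600)));cv2.imwrite('pics/d0.png',cv2.resize(a[1],(800,600)))
E
```

```text
pics
{'clock': 0.0, 'joint_pos': [-1.092, 0.508, -0.238, 1.501, 0.126, 1.149, -0.155], 'eef_pos': [0.228, 0.581, 0.303], 'tool_rot': [-0.584, -3.087, 0.003], 'ft_force': [0.137, -0.309, -0.359], 'wrist_torque': [0.028, 0.02, -0.033], 'finger_force': 0.0, 'gripper_width': 1.003}
scene 393.6091518696435 -0.10315955748454991 [[0.073, -0.733, 0.676, 1.376], [0.997, 0.045, -0.058, -0.072], [0.012, 0.679, 0.734, 1.034], [0.0, 0.0, 0.0, 1.0]]
side 430.7415636098496 -0.09872795642937894 [[0.987, 0.131, -0.089, 0.371], [-0.158, 0.767, -0.622, -0.78], [-0.014, 0.629, 0.778, 1.028], [0.0, 0.0, 0.0, 1.0]]
```

View pics/s0.png

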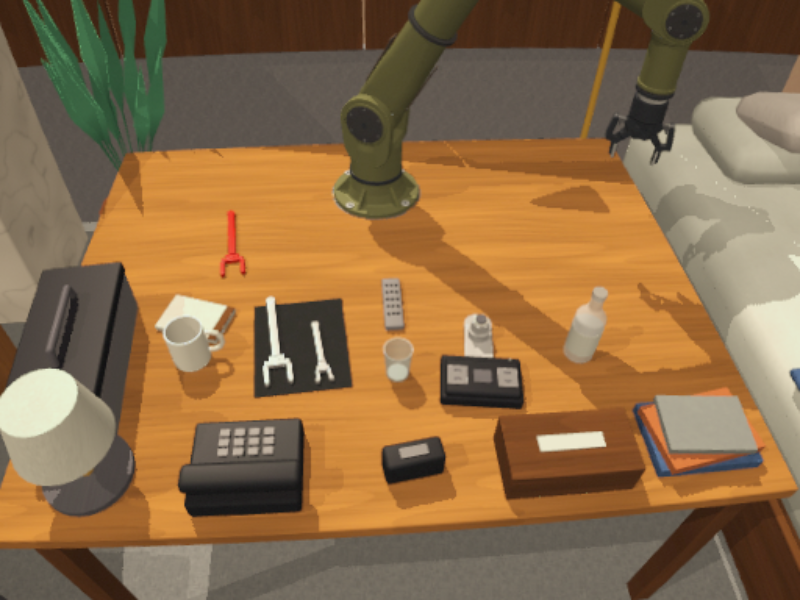

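View pics/d0.png

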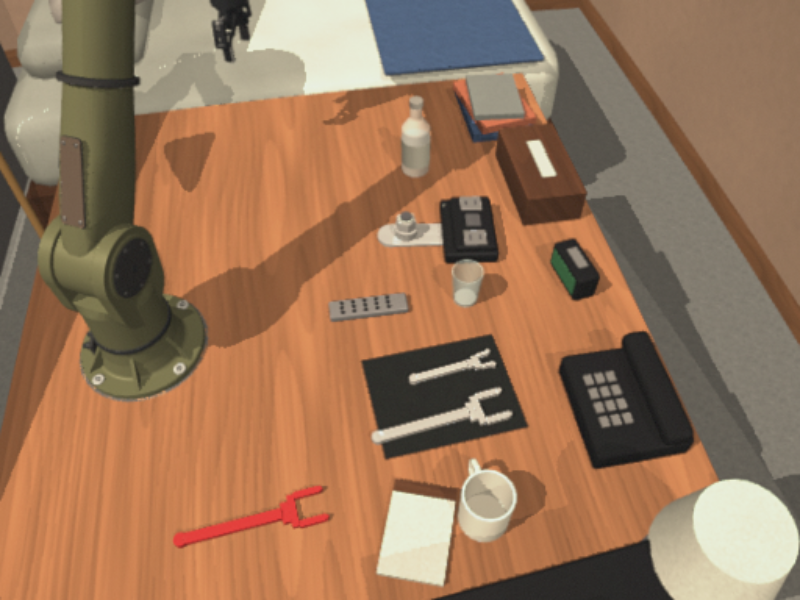

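Scene view (800x600): nut on its stud at (480,325) with the dock at (482,380). Wrench candidates: white large on the mat, head (277,368); white small on the mat, (321,370); red off the mat, (232,262). The large white one on the mat fits the description: it is steel and longer than its neighbour. In the side view its head is at (488,408) and the nut at (405,222).

```bash
cat > m0.py <<'E'
from h import *
P={}
for n in('scene','side'):
    f=np.load(f'pics/{n}0.npz'); P[n]=(arm.camera_params(n),f['T'],f['im'],f['d'])
pts={'nut':((480,318),(405,216)),'wr_end':((271,300),(376,437)),'wr_head':((277,368),(488,408)),'dock':((482,362),(470,225)),'tumbler':((398,345),(468,265)),'remote':((393,303),(369,306)),'bottle':((599,293),(416,103)),'mug':((188,325),(488,485))}
for k,(a,b) in pts.items():
    out=[]; rays=[]
    for n,uv in zip(P,(a,b)):
        p,T,im,d=P[n]; uv=np.array([uv])*0.64; out.append(bydepth(p,T,uv,d)[0].round(3)); o,D=ray(p,T,uv); rays.append((o,D[0]/np.linalg.norm(D[0])))
    A=sum(np.eye(3)-np.outer(D,D) for o,D in rays); b_=sum((np.eye(3)-np.outer(D,D))@o for o,D in rays)
    print(k,out,np.linalg.solve(A,b_).round(3))
p,T,im,d=P['side']; c=cv2.resize(im[210:310,215:345],(780,600),interpolation=cv2.INTER_CUBIC); cv2.imwrite('pics/c1.png',c)
E
python3 m0.py
```

```text
nut [array([ 1.376, -0.072,  1.034]), array([0.533, 0.19 , 0.062])] [0.535 0.192 0.058]
wr_end [array([ 0.413, -0.262,  0.012]), array([ 0.407, -0.266,  0.015])] [ 0.408 -0.263  0.007]
wr_head [array([ 0.597, -0.241, -0.001]), array([ 0.606, -0.237,  0.002])] [ 0.604 -0.24   0.009]
dock [array([0.638, 0.179, 0.04 ]), array([0.663, 0.158, 0.046])] [0.657 0.166 0.052]
tumbler [array([0.601, 0.011, 0.062]), array([0.628, 0.033, 0.069])] [0.623 0.01  0.092]
remote [array([0.441, 0.013, 0.013]), array([0.433, 0.007, 0.018])] [0.434 0.015 0.006]
bottle [array([0.596, 0.4  , 0.184]), array([0.591, 0.391, 0.19 ])] [0.593 0.402 0.182]
mug [array([ 0.518, -0.425,  0.059]), array([ 0.565, -0.389,  0.04 ])] [ 0.554 -0.411  0.098]
```

View pics/c1.png

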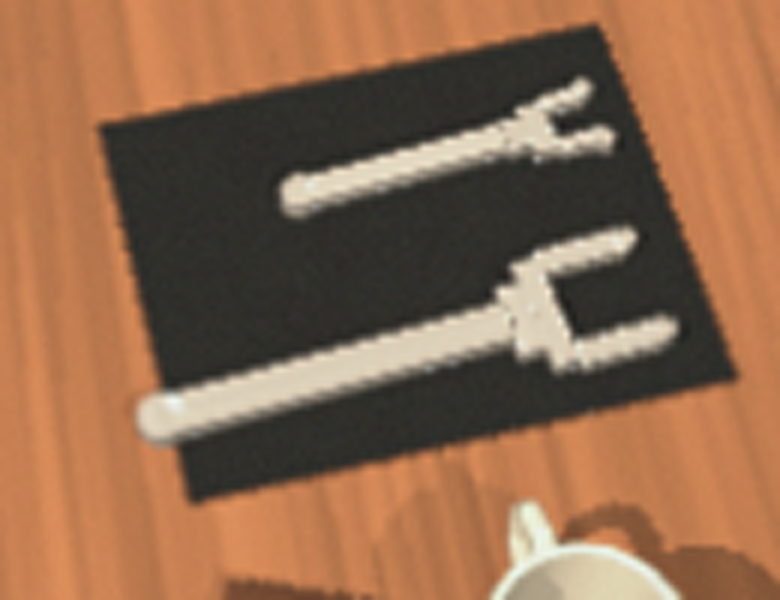

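The crop confirms it: the large wrench's jaw is at crop (610,305) and its end at (165,415). The small wrench is above it at (560,130).

```bash
cat >> h.py <<'E'
def plan(pos,yaw=None,tilt=True):
    """tool-frame shift (units 25mm) to pos at present orientation; turn (5deg units) to pointing down with tool y at yaw (mod 180)"""
    s=arm.read_state(); M=R.from_rotvec(s['tool_rot']).as_matrix()
    print('pos',np.round(s['eef_pos'],4),'yaw_y',round(np.degrees(np.arctan2(M[1,1],M[0,1])),2),'zaxis',M[:,2].round(4),'q',np.round(s['joint_pos'],2))
    print('shift',((np.array(pos)-s['eef_pos'])@M/0.025).round(3))
    if yaw is None: yaw=np.degrees(np.arctan2(M[1,1],M[0,1]))
    for k in(0,180):
        a=np.radians(yaw+k); y=np.array([np.cos(a),np.sin(a),0]); z=np.array([0,0,-1.]); G=np.c_[np.cross(y,z),y,z]
        print('turn',k,(np.degrees(R.from_matrix(M.T@G).as_rotvec())/5).round(3))
E
python3 -c "
from h import *
print(np.array(arm.camera_params('wrist')['mount']).round(3),arm.camera_params('wrist')['fx'])
plan([.48,.19,.28])"
```

```text
[[ 0.001  0.947  0.32   0.081]
 [ 1.    -0.001  0.     0.001]
 [ 0.     0.32  -0.947 -0.072]
 [ 0.     0.     0.     1.   ]] 298.06932495694724
pos [0.2282 0.5815 0.3031] yaw_y 68.58 zaxis [-6.0e-04 -1.5e-03 -1.0e+00] q [-1.09  0.51 -0.24  1.5   0.13  1.15 -0.15]
shift [-15.096 -10.899   0.942]
turn 0 [-0.018  0.     0.   ]
turn 180 [-0.0e+00 -2.9e-02 -3.6e+01]
```

```bash
python3 -m jog '[[[0,0,0],[-1,-0.6,0.1],1],[[0,0,0],[-1,-0.6,0.1],1],[[0,0,0],[-1,-0.6,0.1],1],[[0,0,0],[-1,-0.6,0.1],1],[[0,0,0],[-1,-0.6,0.1],1],[[0,0,0],[-1,-0.6,0.1],1],[[0,0,0],[-1,-0.6,0.1],1],[[0,0,0],[-1,-0.6,0.1],1],[[0,0,0],[-1,-0.6,0.1],1],[[0,0,0],[-1,-0.6,0.1],1],[[0,0,0],[-1,-0.6,0.1],1],[[0,0,0],[-1,-0.6,0.1],1]]' 40
python3 -m jog '[[[0,0,0],[-1,-0.6,0.1],1],[[0,0,0],[-1,-0.6,0.2],1],[[0,0,0],[-1,-0.6,0.2],1],[[0,0,0],[-1,-0.6,0.2],1],[[0,0,0],[-1,-0.5,0.2],1],[[0,0,0],[0,0,0],1],[[0,0,0],[0,0,0],1]]'
python3 - <<'E'
from h import *
plan([.535,.192,.25])
p,T,im,d=cam('wrist'); np.savez('pics/w1.npz',im=im,d=d,T=T)
cv2.imwrite('pics/w1.png',cv2.resize(im,(800,600),interpolation=cv2.INTER_CUBIC))
print(pix(p,T,[[.535,.192,.057]]))
E
```

```text
clock: 1.1
eef_pos: [0.4423, 0.3033, 0.2735]
tool_rot: [-0.584, -3.087, 0.001]
ft_force: [0.2, 1.1, 0.0]
gripper_width: 0.999
finger_force: 0.0
clock: 1.68
eef_pos: [0.5324, 0.1896, 0.2505]
tool_rot: [-0.589, -3.085, 0.002]
ft_force: [-0.7, 0.2, -0.5]
gripper_width: 1.003
finger_force: 0.0
pos [0.5324 0.1896 0.2505] yaw_y 68.36 zaxis [-0.0013 -0.0011 -1.    ] q [-0.28  0.46 -0.16  1.74  0.09  0.95  0.72]
shift [-0.063  0.128  0.02 ]
turn 0 [-0.017 -0.009 -0.   ]
turn 180 [-1.5e-02  2.7e-02  3.6e+01]
[[259.1010825  188.18734765]]
```

View pics/w1.png

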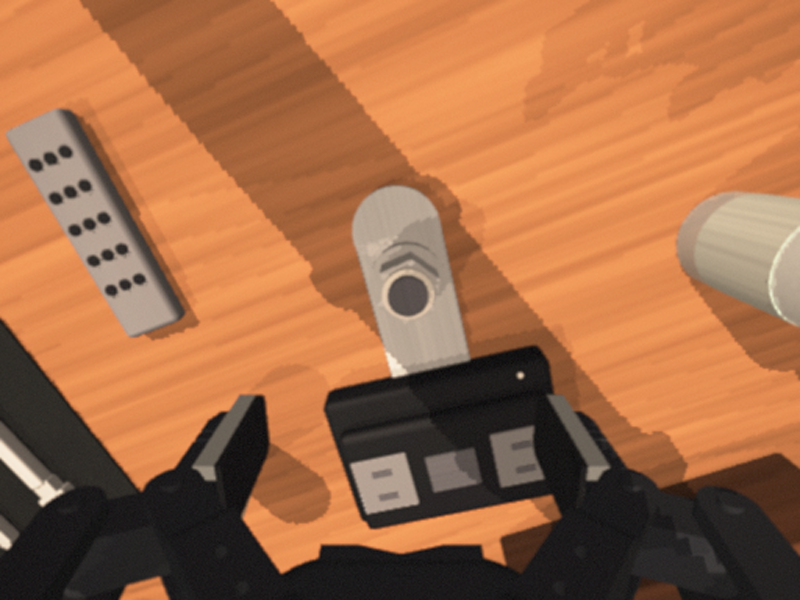

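The wrist view shows the stud top at (408,296), with a nut corner pointing up the picture at about (405,253). The remote is at the left and the bottle at the right, both clear. Next I go closer to get the hexagon.

```bash
python3 -m jog '[[[0,0,0],[0,0,0.8],1],[[0,0,0],[0,0,0.8],1],[[0,0,0],[0,0,0.8],1],[[0,0,0],[0,0,0],1],[[0,0,0],[0,0,0],1],[[0,0,0],[0,0,0],1]]'
cat > nut.py <<'E'
from h import *
import sys
n=sys.argv[1]
p,T,im,d=cam('wrist'); np.savez(f'pics/{n}.npz',im=im,d=d,T=T)
v,u=np.mgrid[0:384,0:512]; uv=np.c_[u.ravel(),v.ravel()]
P=bydepth(p,T,uv,d); ok=(d.ravel()>0)&(np.hypot(P[:,0]-.535,P[:,1]-.192)<.045); P=P[ok]
h=np.histogram(P[:,2],bins=np.arange(.0,.07,.002)); print([(round(a,3),int(b)) for a,b in zip(h[1],h[0]) if b])
s=P[P[:,2]>.0595]; (c,r)=cv2.minEnclosingCircle(np.float32(s[:,:2]*1000)); print('stud',c,r,s[:,2].mean())
N=P[(P[:,2]>.0495)&(P[:,2]<.0555)]; rr=N[:,:2]*1000-c
a=np.degrees(np.arctan2(rr[:,1],rr[:,0])); r=np.hypot(*rr.T)
print(len(N)); print([(b,round(float(r[(a>=b)&(a<b+10)].max()),1)) if ((a>=b)&(a<b+10)).any() else (b,0) for b in range(-180,180,10)])
print('cam at',T[:3,3])
uv=pix(p,T,[[c[0]/1000,c[1]/1000,.053]])[0].astype(int); print(uv)
cv2.imwrite(f'pics/{n}.png',cv2.resize(im[max(uv[1]-50,0):uv[1]+50,uv[0]-60:uv[0]+60],(720,600),interpolation=cv2.INTER_CUBIC))
E
python3 nut.py n1
```

```text
clock: 2.23
eef_pos: [0.5317, 0.1927, 0.1924]
tool_rot: [0.581, 3.087, 0.001]
ft_force: [-0.4, -0.6, 0.4]
gripper_width: 0.996
finger_force: 0.0
[(np.float64(0.0), 1043), (np.float64(0.002), 378), (np.float64(0.004), 1), (np.float64(0.006), 51), (np.float64(0.008), 2012), (np.float64(0.01), 723), (np.float64(0.012), 21), (np.float64(0.014), 16), (np.float64(0.016), 24), (np.float64(0.018), 13), (np.float64(0.02), 4), (np.float64(0.028), 10), (np.float64(0.03), 362), (np.float64(0.032), 401), (np.float64(0.034), 26), (np.float64(0.036), 30), (np.float64(0.038), 34), (np.float64(0.04), 28), (np.float64(0.042), 35), (np.float64(0.044), 36), (np.float64(0.046), 31), (np.float64(0.048), 33), (np.float64(0.05), 34), (np.float64(0.052), 128), (np.float64(0.054), 440), (np.float64(0.056), 96), (np.float64(0.058), 366), (np.float64(0.06), 33), (np.float64(0.062), 602), (np.float64(0.064), 203)]
stud (533.9515991210938, 192.4895477294922) 44.77583312988281 0.18555232102897967
569
[(-180, 17.3), (-170, 17.5), (-160, 19.2), (-150, 18.9), (-140, 17.7), (-130, 16.5), (-120, 16.5), (-110, 16.8), (-100, 17.5), (-90, 18.9), (-80, 19.3), (-70, 18.3), (-60, 17.2), (-50, 17.9), (-40, 19.1), (-30, 21.6), (-20, 20.4), (-10, 19.3), (0, 18.8), (10, 19.6), (20, 21.3), (30, 22.3), (40, 21.1), (50, 19.8), (60, 19.8), (70, 20.0), (80, 21.9), (90, 21.5), (100, 20.3), (110, 18.9), (120, 18.7), (130, 19.0), (140, 20.4), (150, 19.8), (160, 18.3), (170, 17.3)]
cam at [0.45604038 0.22306764 0.26393949]
[255 209]
```

View pics/n1.png

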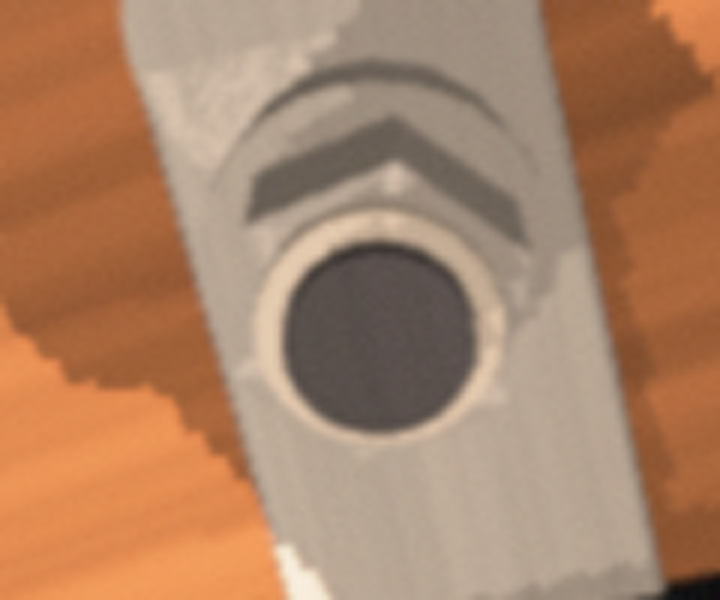

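The crop shows the stud's dark top at (380,340), with the nut's top corners at (395,163) in front, (250,220) left and (528,245) right.

Run:
```python
from h import *
p=arm.camera_params('wrist'); f=np.load('pics/n1.npz'); T,im,d=f['T'],f['im'],f['d']
o=np.array([255-60,209-50]); cr=lambda a:np.array(a)/6-0.4+o
c=onz(p,T,[cr([380,340])],.062)[0]; print('stud',c)
for q in([395,163],[250,220],[528,245]):
    w=onz(p,T,[cr(q)],.053)[0]-c; print(np.hypot(w[0],w[1]),np.degrees(np.arctan2(w[1],w[0])))
v,u=np.mgrid[0:384,0:512]; uv=np.c_[u.ravel(),v.ravel()]
P=bydepth(p,T,uv,d); g=np.hypot(P[:,0]-c[0],P[:,1]-c[1])<.03
s=P[g&(P[:,2]>.0605)&(P[:,2]<.07)]; print('stud by depth',s.mean(0),len(s)); c=s.mean(0)
N=P[g&(P[:,2]>.0525)&(P[:,2]<.0565)][:,:2]-c[:2]
pts=N*1000
# ear long edges yaw: from points of z~.008
# fit hexagon support: for each angle, width
best=[]
for a in range(0,60):
    w=[np.percentile(pts@[np.cos(np.radians(a+k)),np.sin(np.radians(a+k))],99.5) for k in range(0,360,60)]
    best.append((max(w)-0*min(w),sum(w),a))
print(sorted(best)[:4],sorted(best,key=lambda t:t[1])[:4])
# side-face normals
S=P[g&(P[:,2]>.036)&(P[:,2]<.050)][:,:2]-c[:2]; a=np.degrees(np.arctan2(S[:,1],S[:,0])); print(np.histogram(a,bins=np.arange(-180,181,20)))
for lo,hi in((120,180),(60,120)): pass
np.save('pics/side.npy',S)
```

```text
stud [0.53505867 0.19370781 0.062     ]
0.019919284631203533 153.32352657236717
0.020382510296311208 -148.81207304021459
0.02067728738034508 94.80350196625879
stud by depth [0.53444736 0.19394713 0.06351184] 826
[(np.float64(18.738010511512385), np.float64(108.59883449634532), 4), (np.float64(18.764441356378843), np.float64(108.96172509972965), 5), (np.float64(18.775807859333355), np.float64(109.37025062795752), 6), (np.float64(18.809721148532006), np.float64(109.77143706691196), 7)] [(np.float64(18.738010511512385), np.float64(108.59883449634532), 4), (np.float64(18.823413034565284), np.float64(108.63525109281278), 3), (np.float64(18.83774242996139), np.float64(108.68448218605167), 2), (np.float64(18.851988403088786), np.float64(108.809890742224), 1)]
(array([33, 33,  0,  0,  0,  0,  0,  0,  0,  0,  0,  0,  0, 16, 31, 32, 40,
       42]), array([-180, -160, -140, -120, -100,  -80,  -60,  -40,  -20,    0,   20,
         40,   60,   80,  100,  120,  140,  160,  180]))
```

Run:
```python
from h import *
plan([.5348,.1937,.106],63)
```

```text
pos [0.532  0.1925 0.1927] yaw_y 68.64 zaxis [ 0.0017  0.001  -1.    ] q [-0.29  0.53 -0.15  1.81  0.11  0.81  0.7 ]
shift [-0.083  0.081  3.47 ]
turn 0 [0.018 0.013 1.127]
turn 180 [-2.1000e-02  2.8000e-02 -3.4873e+01]
```

```bash
python3 -m jog '[[[0,0,0.6],[-0.08,0.08,0],1],[[0,0,0.5],[0,0,0.8],1],[[0,0,0],[0,0,0.9],1],[[0,0,0],[0,0,0.9],1],[[0,0,0],[0,0,0.85],1],[[0,0,0],[0,0,0],1],[[0,0,0],[0,0,0],1]]' 50
python3 -c "
from h import *
plan([.5348,.1937,.106],63);st()"
```

```text
clock: 2.87
eef_pos: [0.5343, 0.1929, 0.1056]
tool_rot: [-0.731, -3.055, 0.0]
ft_force: [1.1, -0.2, 1.1]
gripper_width: 1.0
finger_force: 0.0
pos [0.5343 0.1929 0.1056] yaw_y 63.1 zaxis [-6.e-04 -2.e-04 -1.e+00] q [-0.32  0.65 -0.11  1.88  0.11  0.62  0.6 ]
shift [-0.004  0.037 -0.018]
turn 0 [-0.005 -0.005  0.019]
turn 180 [ 8.0000e-03 -7.0000e-03 -3.5981e+01]
{'clock': 2.867, 'joint_pos': [-0.321, 0.648, -0.107, 1.882, 0.111, 0.618, 0.604], 'eef_pos': [0.534, 0.193, 0.106], 'tool_rot': [-0.731, -3.055, 0.0], 'ft_force': [1.15, -0.221, 1.071], 'wrist_torque': [0.006, -0.021, 0.026], 'finger_force': 0.0, 'gripper_width': 1.0}
```

```bash
python3 -m jog '[[[0,0,0],[0,0,0],0],[[0,0,0],[0,0,0],0],[[0,0,0],[0,0,0],0],[[0,0,0],[0,0,0],0],[[0,0,0],[0,0,0],0],[[0,0,0],[0,0,0],0],[[0,0,0],[0,0,0],0],[[0,0,0],[0,0,0],0]]' 50
python3 -c "
from h import *
plan([.5348,.1937,.106],63);st()"
```

```text
clock: 3.53
eef_pos: [0.5347, 0.1927, 0.1064]
tool_rot: [0.731, 3.054, 0.001]
ft_force: [-1.3, -0.8, 8.4]
gripper_width: 0.408
finger_force: 51.1
pos [0.5347 0.1927 0.1064] yaw_y 63.06 zaxis [ 1.6e-03  3.0e-04 -1.0e+00] q [-0.32  0.65 -0.11  1.88  0.11  0.62  0.6 ]
shift [0.015 0.039 0.017]
turn 0 [0.011 0.014 0.012]
turn 180 [-2.2000e-02  1.8000e-02 -3.5988e+01]
{'clock': 3.533, 'joint_pos': [-0.321, 0.646, -0.107, 1.882, 0.112, 0.617, 0.604], 'eef_pos': [0.535, 0.193, 0.106], 'tool_rot': [0.731, 3.054, 0.001], 'ft_force': [-1.282, -0.815, 8.424], 'wrist_torque': [-0.187, 0.332, -0.02], 'finger_force': 51.069, 'gripper_width': 0.408}
```

```bash
python3 -m jog '[[[0,0,0],[0,0,-0.04],0],[[0,0,0.8],[0,0,0],0],[[0,0,0.9],[0,0,0],0],[[0,0,0.9],[0,0,0],0],[[0,0,0.9],[0,0,0],0],[[0,0,0.9],[0,0,0],0],[[0,0,0.9],[0,0,0],0],[[0,0,0.9],[0,0,0],0],[[0,0,0.9],[0,0,0],0],[[0,0,0.9],[0,0,0],0],[[0,0,0],[0,0,0],0],[[0,0,0],[0,0,0],0]]'
python3 -c "
from h import *
plan([.5348,.1937,.106],63);st()"
```

```text
clock: 4.53
eef_pos: [0.5344, 0.1924, 0.1065]
tool_rot: [1.729, 2.622, -0.0]
ft_force: [-1.1, -2.8, 3.1]
gripper_width: 0.41
finger_force: 52.6
pos [0.5344 0.1924 0.1065] yaw_y 23.19 zaxis [ 3.e-04 -5.e-04 -1.e+00] q [-0.45  0.65  0.09  1.88 -0.1   0.61  0.11]
shift [0.042 0.037 0.019]
turn 0 [-1.000e-03  7.000e-03 -7.961e+00]
turn 180 [9.0000e-03 2.0000e-03 2.8039e+01]
{'clock': 4.533, 'joint_pos': [-0.449, 0.649, 0.093, 1.884, -0.097, 0.613, 0.11], 'eef_pos': [0.534, 0.192, 0.106], 'tool_rot': [1.729, 2.622, -0.0], 'ft_force': [-1.088, -2.755, 3.141], 'wrist_torque': [-0.45, 0.076, -0.043], 'finger_force': 52.555, 'gripper_width': 0.41}
```

```bash
python3 -m jog '[[[0,0,0.8],[0,0,0],0],[[0,0,0.9],[0,0,0],0],[[0,0,0.9],[0,0,0],0],[[0,0,0.9],[0,0,0],0],[[0,0,0.9],[0,0,0],0],[[0,0,0.9],[0,0,0],0],[[0,0,0.9],[0,0,0],0],[[0,0,0.9],[0,0,0],0],[[0,0,0.9],[0,0,0],0],[[0,0,0],[0,0,0],0]]'
python3 -c "
from h import *
plan([.5348,.1937,.106],63);st()"
```

```text
clock: 5.37
eef_pos: [0.5339, 0.1923, 0.1065]
tool_rot: [-2.526, -1.868, 0.001]
ft_force: [-2.8, -1.8, 6.1]
gripper_width: 0.41
finger_force: 53.0
pos [0.5339 0.1923 0.1065] yaw_y -17.04 zaxis [-7.e-04 -3.e-04 -1.e+00] q [-0.57  0.67  0.29  1.89 -0.31  0.63 -0.39]
shift [0.063 0.017 0.019]
turn 0 [-1.0000e-02  0.0000e+00 -1.6008e+01]
turn 180 [0.0000e+00 1.0000e-02 1.9992e+01]
{'clock': 5.367, 'joint_pos': [-0.575, 0.667, 0.294, 1.886, -0.308, 0.633, -0.387], 'eef_pos': [0.534, 0.192, 0.106], 'tool_rot': [-2.526, -1.868, 0.001], 'ft_force': [-2.849, -1.782, 6.081], 'wrist_torque': [-0.542, 0.405, -0.101], 'finger_force': 52.961, 'gripper_width': 0.41}
```

```bash
t(){ python3 -c "
from h import *
s=arm.read_state();M=R.from_rotvec(s['tool_rot']).as_matrix();print(round(np.degrees(np.arctan2(M[1,1],M[0,1])),2),np.round(s['wrist_torque'],3),np.round(s['joint_pos'],2))"; }
python3 -m jog '[[[0,0,0.8],[0.06,0.02,0],0],[[0,0,0.8],[0,0,0],0],[[0,0,0],[0,0,0],0]]' >/dev/null; t
python3 -m jog '[[[0,0,0.8],[0,0,0],0],[[0,0,0.8],[0,0,0],0],[[0,0,0],[0,0,0],0]]'>/dev/null; t
python3 -m jog '[[[0,0,0.8],[0,0,0],0],[[0,0,0.8],[0,0,0],0],[[0,0,0],[0,0,0],0]]'>/dev/null; t
```

```text
-25.05 [-1.139  1.019 -0.13 ] [-0.6   0.67  0.34  1.88 -0.35  0.64 -0.49]
-33.05 [-1.191  1.058 -0.117] [-0.62  0.68  0.38  1.88 -0.39  0.65 -0.59]
-41.05 [-1.149  1.16  -0.117] [-0.65  0.69  0.41  1.89 -0.43  0.66 -0.69]
```

```bash
t(){ python3 -c "
from h import *
s=arm.read_state();M=R.from_rotvec(s['tool_rot']).as_matrix();print(round(np.degrees(np.arctan2(M[1,1],M[0,1])),2),np.round(s['wrist_torque'],3),s['finger_force'])"; }
python3 -m jog '[[[0,0,0.7],[0,0,0],0],[[0,0,0.7],[0,0,0],0],[[0,0,0],[0,0,0],0]]' >/dev/null; t
python3 -m jog '[[[0,0,0.7],[0,0,0],0],[[0,0,0.7],[0,0,0],0],[[0,0,0],[0,0,0],0]]'>/dev/null; t
```

```text
-48.01 [-1.127  1.186 -0.057] 53.50461217821476
-55.0 [-1.092  1.269 -0.05 ] 53.51145618622468
```

```bash
t(){ python3 -c "
from h import *
s=arm.read_state();M=R.from_rotvec(s['tool_rot']).as_matrix();print(round(np.degrees(np.arctan2(M[1,1],M[0,1])),2),np.round(s['wrist_torque'],3),s['finger_force'])"; }
python3 -m jog '[[[0,0,0.7],[0,0,0],0],[[0,0,0.7],[0,0,0],0],[[0,0,0],[0,0,0],0]]' >/dev/null; t
python3 -m jog '[[[0,0,0.7],[0,0,0],0],[[0,0,0.7],[0,0,0],0],[[0,0,0],[0,0,0],0]]'>/dev/null; t
```

```text
-61.88 [-1.129  1.266  0.611] 53.51721421990078
-68.88 [-1.113  1.31   0.644] 53.546412986470386
```

The torque jumped from -0.05 to 0.61 N m between yaw -55 and -62, so the nut is snug with at most 14° of seating. I release, go up and check the nut's angle.

```bash
python3 -m jog '[[[0,0,0],[0,0,0],1],[[0,0,0],[0,0,0],1],[[0,0,0],[0,0,0],1],[[0,0,0],[0,0,0],1],[[0,0,0],[0,0,-0.9],1],[[0,0,0],[0,0,-0.9],1],[[0,0,0],[0,0,-0.9],1],[[0,0,0],[0,0,-0.8],1],[[0,0,0],[0,0,0],1],[[0,0,0],[0,0,0],1],[[0,0,0],[0,0,0],1]]'
python3 - <<'E'
from h import *
plan([.5348,.1937,.19])
p,T,im,d=cam('wrist'); np.savez('pics/n2.npz',im=im,d=d,T=T)
v,u=np.mgrid[0:384,0:512]; uv=np.c_[u.ravel(),v.ravel()]
P=bydepth(p,T,uv,d); g=np.hypot(P[:,0]-.5348,P[:,1]-.1937)<.03
s=P[g&(P[:,2]>.0605)&(P[:,2]<.07)]; print('stud by depth',s.mean(0),len(s)); c=s.mean(0)
pts=1000*(P[g&(P[:,2]>.0525)&(P[:,2]<.0565)][:,:2]-c[:2])
b=[]
for a in range(60): b.append((sum(np.percentile(pts@[np.cos(np.radians(a+k)),np.sin(np.radians(a+k))],99.5) for k in range(0,360,60)),a))
print(sorted(b)[:5])
uv=pix(p,T,[[.5348,.1937,.053]])[0].astype(int); print(uv)
cv2.imwrite('pics/n2.png',cv2.resize(im[max(uv[1]-50,0):uv[1]+50,uv[0]-60:uv[0]+60],(720,600),interpolation=cv2.INTER_CUBIC))
E
```

```text
clock: 8.03
eef_pos: [0.5348, 0.1943, 0.193]
tool_rot: [-3.088, -0.576, 0.001]
ft_force: [0.8, 0.1, -0.9]
gripper_width: 1.004
finger_force: 0.0
pos [0.5348 0.1943 0.193 ] yaw_y -68.88 zaxis [-8.e-04  2.e-04 -1.e+00] q [-0.79  0.61  0.65  1.81 -0.47  0.88 -1.13]
shift [-0.008  0.02   0.121]
turn 0 [-0.005  0.007  0.   ]
turn 180 [-1.2e-02 -8.0e-03 -3.6e+01]
stud by depth [0.53588048 0.19347807 0.0634333 ] 826
[(np.float64(108.07746245065746), 53), (np.float64(108.09094410210645), 52), (np.float64(108.32163162895274), 51), (np.float64(108.51485623803589), 54), (np.float64(108.59664415893727), 50)]
[256 209]
```

View pics/n2.png

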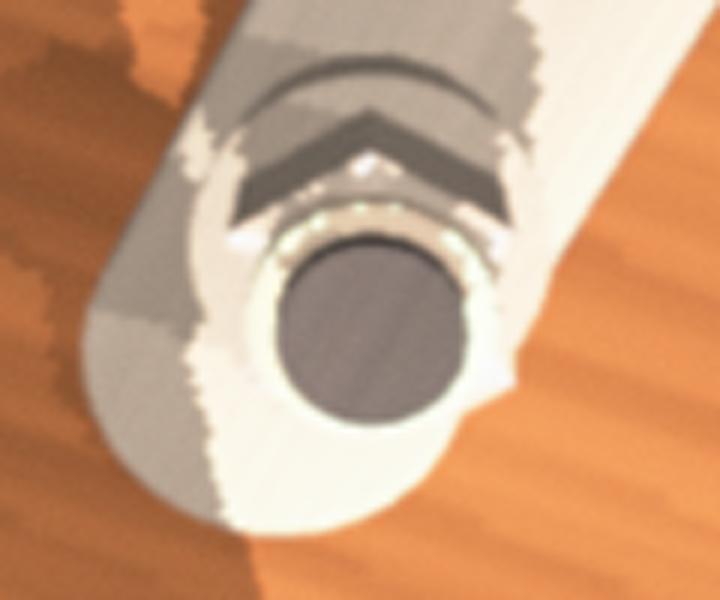

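The front corner sits at (370,152), on the tool's axis, and depth gives flats at 51-52°. So the nut's x axes are at 21.5° and 81.5°. I move to the mat next.

Run:
```python
from h import *
plan([.52,-.25,.25],-83.5)
```

```text
pos [0.5347 0.1941 0.1927] yaw_y -68.89 zaxis [-1.5e-03 -3.0e-04 -1.0e+00] q [-0.79  0.61  0.65  1.81 -0.47  0.88 -1.13]
shift [-6.948 16.361 -2.288]
turn 0 [-1.000e-03  1.700e-02  2.921e+00]
turn 180 [-2.5000e-02 -2.0000e-03 -3.3079e+01]
```

```bash
python3 -m jog '[[[0,0,0],[0,0.5,-0.9],1],[[0,0,0],[-0.3,0.9,-0.9],1],[[0,0,0],[-0.4,0.95,-0.5],1],[[0,0,0],[-0.4,1,0],1],[[0,0,0],[-0.4,1,0],1],[[0,0,0],[-0.4,1,0],1],[[0,0,0],[-0.4,1,0],1],[[0,0,0],[-0.4,1,0],1],[[0,0,0],[-0.4,1,0],1],[[0,0,0],[-0.4,1,0],1],[[0,0,0],[-0.4,1,0],1],[[0,0,0],[-0.4,1,0],1]]'
python3 -m jog '[[[0,0,0],[-0.5,1,0],1],[[0,0,0],[-0.6,1,0],1],[[0,0,0],[-0.7,1,0],1],[[0,0,0],[-0.7,1,0],1],[[0,0,0],[-0.6,1,0],1],[[0,0,1],[0,0,0],1],[[0,0,1],[0,0,0],1],[[0,0,0.9],[0,0,0],1],[[0,0,0],[0,0,0],1],[[0,0,0],[0,0,0],1]]'
python3 - <<'E'
from h import *
plan([.52,-.25,.25],-83.5)
p,T,im,d=cam('wrist'); np.savez('pics/m1.npz',im=im,d=d,T=T)
cv2.imwrite('pics/m1.png',cv2.resize(im,(800,600)))
E
```

```text
clock: 9.08
eef_pos: [0.5364, -0.1105, 0.2499]
tool_rot: [-3.088, -0.575, 0.003]
ft_force: [0.2, -0.0, -0.6]
gripper_width: 1.0
finger_force: 0.0
clock: 9.92
eef_pos: [0.5094, -0.2537, 0.2501]
tool_rot: [-3.136, -0.184, 0.003]
ft_force: [0.2, 0.4, -0.7]
gripper_width: 1.001
finger_force: 0.0
pos [ 0.5094 -0.2537  0.2501] yaw_y -83.27 zaxis [-1.8e-03  3.0e-04 -1.0e+00] q [-0.04  0.56  0.74  1.74 -0.44  1.01 -0.6 ]
shift [ 0.437 -0.096  0.003]
turn 0 [-0.006  0.02   0.047]
turn 180 [-3.2000e-02 -1.0000e-02 -3.5953e+01]
```

View pics/m1.png

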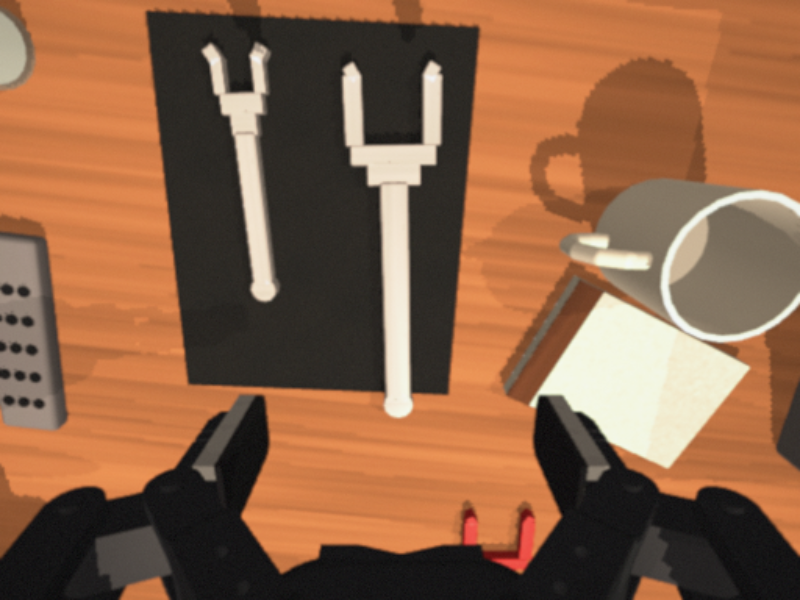

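Large wrench: jaw around (393,105), prong tips at (351,68) and (432,67), end at (398,405). The small wrench is at (240,100), mat corners are at (148,12), (478,28), (448,393) and (188,383), and the mug and notepad are at the right.

```bash
cat > wr.py <<'E'
from h import *
p=arm.camera_params('wrist'); f=np.load('pics/m1.npz'); T,im,d=f['T'],f['im'],f['d']
mc=onz(p,T,np.array([[148,12],[478,28],[448,393],[188,383]])*.64,.003); print('mat',mc[:,:2].round(3).tolist(),mc.mean(0).round(4)); ax=(mc[0]+mc[1]-mc[2]-mc[3]); print('mat yaw',np.degrees(np.arctan2(ax[1],ax[0])))
hsv=cv2.cvtColor(im,cv2.COLOR_BGR2HSV); m=((hsv[...,1]<90)&(hsv[...,2]>140)).astype(np.uint8)
n,l,stt,ce=cv2.connectedComponentsWithStats(m); k=l[int(260*.64),int(395*.64)]; print(stt[k],ce[k])
v,u=np.nonzero(l==k); uv=np.c_[u,v]
P=bydepth(p,T,uv,d); print('z',np.percentile(P[:,2],[5,25,50,75,95]).round(4))
Q=onz(p,T,uv,np.median(P[:,2]))
h=Q[(v>205*.64)&(v<370*.64)]; c,dirv=h[:,:2].mean(0),cv2.fitLine(np.float32(h[:,:2]),cv2.DIST_L2,0,.01,.01).ravel()
x=dirv[:2]*np.sign(dirv[0]); y=np.array([-x[1],x[0]]); c=dirv[2:]
s=(Q[:,:2]-c)@x; t=(Q[:,:2]-c)@y
print('yaw',np.degrees(np.arctan2(x[1],x[0])),'len',np.ptp(s),'s',s.min(),s.max(),'handle w',np.ptp(t[(s<0)&(s>-.03)]))
jaw=c+x*(s.max()-.026); grip=jaw-.115*x; print('jaw(prongs)',jaw,'jaw(end)',c+x*(s.min()+.216),'grip',grip)
hd=s>s.max()-.03; print('head t',t[hd].min(),t[hd].max())
E
python3 wr.py
```

```text
mat [[0.65, -0.085], [0.665, -0.282], [0.418, -0.301], [0.403, -0.102]] [ 0.5339 -0.1926  0.003 ]
mat yaw 4.218986522223513
[ 219   39   64  228 4792] [252.12896494 139.24603506]
z [0.0134 0.0145 0.0155 0.0164 0.0173]
yaw 7.626417 len 0.24016038063217235 s -0.10125101065536887 0.13890936997680348 handle w 0.017405561451193038
jaw(prongs) [ 0.61310409 -0.23603915] jaw(end) [ 0.61492743 -0.23579501] grip [ 0.49912133 -0.25130119]
head t -0.0295088730685171 0.02999972089689405
```

Run:
```python
from h import *
plan([.4995,-.2513,.12],-82.4)
```

```text
pos [ 0.5095 -0.2536  0.2503] yaw_y -83.24 zaxis [-1.4e-03  3.0e-04 -1.0e+00] q [-0.04  0.56  0.74  1.74 -0.44  1.01 -0.59]
shift [-0.378 -0.138  5.213]
turn 0 [-0.005  0.016 -0.168]
turn 180 [2.5000e-02 9.0000e-03 3.5832e+01]
```

```bash
python3 -m jog '[[[0,0,-0.17],[-0.38,-0.14,0.7],0.8],[[0,0,0],[0,0,0.9],0.6],[[0,0,0],[0,0,0.9],0.6],[[0,0,0],[0,0,0.9],0.6],[[0,0,0],[0,0,0.6],0.6],[[0,0,0],[0,0,0],0.6],[[0,0,0],[0,0,0],0.6],[[0,0,0],[0,0,0],0.6]]' 100
python3 - <<'E'
from h import *
plan([.4995,-.2513,.081],-82.4)
p,T,im,d=cam('wrist')
hsv=cv2.cvtColor(im,cv2.COLOR_BGR2HSV); m=((hsv[...,1]<90)&(hsv[...,2]>140)).astype(np.uint8)
uvh=pix(p,T,[[.53,-.247,.015]])[0].astype(int)
n,l,stt,ce=cv2.connectedComponentsWithStats(m); k=l[uvh[1],uvh[0]]; print(uvh,stt[k])
v,u=np.nonzero(l==k); Q=onz(p,T,np.c_[u,v],.015)
x=np.array([np.cos(np.radians(7.6)),np.sin(np.radians(7.6))]); y=np.array([-x[1],x[0]])
s=(Q[:,:2]-[.6135,-.236])@x; t=(Q[:,:2]-[.6135,-.236])@y
for a in np.arange(-.2,.03,.02):
    w=(s>a)&(s<a+.02)
    if w.any(): print(round(a,2),t[w].min().round(4),t[w].max().round(4))
print('s',s.min(),s.max())
E
```

```text
clock: 10.63
eef_pos: [0.5001, -0.252, 0.152]
tool_rot: [3.134, 0.205, 0.001]
ft_force: [0.4, -0.3, -0.9]
gripper_width: 0.602
finger_force: 0.0
pos [ 0.5001 -0.252   0.152 ] yaw_y -82.52 zaxis [ 9.e-04 -6.e-04 -1.e+00] q [ 0.03  0.66  0.64  1.87 -0.54  0.79 -0.48]
shift [-0.022 -0.031  2.839]
turn 0 [ 0.008 -0.009 -0.024]
turn 180 [-1.4000e-02 -1.3000e-02  3.5976e+01]
[255 172] [ 207    0   95  321 9580]
-0.2 -0.0088 0.0089
-0.18 -0.0086 0.0086
-0.16 -0.0085 0.0084
-0.14 -0.0083 0.0088
-0.12 -0.0087 0.0086
-0.1 -0.0086 0.0088
-0.08 -0.0085 0.0087
-0.06 -0.0162 0.017
-0.04 -0.0274 0.0294
-0.02 -0.0287 0.0297
-0.0 -0.0287 0.0294
0.02 -0.0276 0.0284
s -0.2151390280209035 0.023278673405734515
```

Both heights agree: the handle is centred within 0.2 mm and the end is at -215 mm. I descend and grip.

```bash
python3 -m jog '[[[0,0,0],[-0.02,-0.03,0.9],0.6],[[0,0,0],[0,0,0.9],0.6],[[0,0,0],[0,0,0.6],0.5],[[0,0,0],[0,0,0.4],0.45],[[0,0,0],[0,0,0],0.4],[[0,0,0],[0,0,0],0],[[0,0,0],[0,0,0],0],[[0,0,0],[0,0,0],0],[[0,0,0],[0,0,0],0],[[0,0,0],[0,0,0],0],[[0,0,0],[0,0,0],0]]' 100
python3 -c "
from h import *
plan([.4995,-.2513,.081],-82.4);st()"
```

```text
clock: 11.6
eef_pos: [0.4996, -0.2513, 0.0825]
tool_rot: [3.134, 0.204, 0.003]
ft_force: [-2.0, -0.1, 7.4]
gripper_width: 0.166
finger_force: 98.7
pos [ 0.4996 -0.2513  0.0825] yaw_y -82.57 zaxis [ 1.9e-03 -9.0e-04 -1.0e+00] q [ 0.08  0.75  0.55  1.93 -0.63  0.64 -0.4 ]
shift [-0.003 -0.002  0.061]
turn 0 [ 0.013 -0.02  -0.033]
turn 180 [-3.1000e-02 -2.0000e-02  3.5967e+01]
{'clock': 11.6, 'joint_pos': [0.084, 0.747, 0.55, 1.928, -0.634, 0.643, -0.403], 'eef_pos': [0.5, -0.251, 0.083], 'tool_rot': [3.134, 0.204, 0.003], 'ft_force': [-1.982, -0.082, 7.353], 'wrist_torque': [0.156, 0.338, 0.036], 'finger_force': 98.712, 'gripper_width': 0.166}
```

```bash
python3 -m jog '[[[0,0,0],[0,0,-0.4],0],[[0,0,0],[0,0,-0.6],0],[[0,0,0],[0,0,-0.8],0],[[0,0,0],[0,0,-0.9],0],[[0,0,0],[0,0,-0.9],0],[[0,0,0],[0,0,-0.9],0],[[0,0,0],[0,0,-0.6],0],[[0,0,0],[0,0,-0.4],0],[[0,0,0],[0,0,0],0],[[0,0,0],[0,0,0],0]]'
python3 - <<'E'
from h import *
plan([.5093,.0205,.22],-8.5);st()
cat=lambda a:np.round(a,4)
p,T,im,d=cam('wrist'); np.savez('pics/l1.npz',im=im,d=d,T=T)
hsv=cv2.cvtColor(im,cv2.COLOR_BGR2HSV); m=((hsv[...,1]<90)&(hsv[...,2]>140)).astype(np.uint8)
s=arm.read_state(); M=R.from_rotvec(s['tool_rot']).as_matrix()
q=s['eef_pos']+M@np.array([.05,0,.07]); uvh=pix(p,T,[q])[0].astype(int)
n,l,stt,ce=cv2.connectedComponentsWithStats(m); k=l[uvh[1],uvh[0]]; print(uvh,stt[k])
v,u=np.nonzero(l==k); P=(bydepth(p,T,np.c_[u,v],d)-s['eef_pos'])@M
for a in np.arange(-.1,.16,.02):
    w=(P[:,0]>a)&(P[:,0]<a+.02)
    if w.any(): print(round(a,2),cat(np.percentile(P[w,1],[1,99])),cat(np.median(P[w,2])),w.sum())
E
```

```text
clock: 12.43
eef_pos: [0.4992, -0.2506, 0.2188]
tool_rot: [-3.135, -0.204, -0.001]
ft_force: [0.0, -0.4, -3.0]
gripper_width: 0.166
finger_force: 98.2
pos [ 0.4992 -0.2506  0.2188] yaw_y -82.55 zaxis [ 5.e-04  1.e-04 -1.e+00] q [-0.02  0.58  0.71  1.81 -0.46  0.93 -0.55]
shift [  1.809 -10.7    -0.048]
turn 0 [ 3.000e-03 -5.000e-03 -1.481e+01]
turn 180 [-5.000e-03 -3.000e-03  2.119e+01]
{'clock': 12.433, 'joint_pos': [-0.024, 0.58, 0.713, 1.806, -0.464, 0.929, -0.548], 'eef_pos': [0.499, -0.251, 0.219], 'tool_rot': [-3.135, -0.204, -0.001], 'ft_force': [0.009, -0.355, -3.031], 'wrist_torque': [0.012, 0.049, 0.008], 'finger_force': 98.236, 'gripper_width': 0.166}
[256 166] [  185     0   143   354 15740]
-0.08 [-0.0078  0.0087] 0.0651 41
-0.06 [-0.0082  0.0088] 0.065 822
-0.04 [-0.0079  0.0085] 0.0651 880
-0.02 [-0.0068  0.0074] 0.0652 852
0.0 [-0.0082  0.0081] 0.0655 962
0.02 [-0.0086  0.008 ] 0.0657 1283
0.04 [-0.0082  0.0081] 0.0658 1433
0.06 [-0.016   0.0158] 0.0674 2396
0.08 [-0.0278  0.0279] 0.0681 4378
0.1 [-0.0292  0.0291] 0.0683 2626
0.12 [-0.029   0.0287] 0.0685 67
```

```bash
python3 -m jog '[[[0,0,0],[0,-0.5,0],0],[[0,0,0],[0.1,-0.9,0],0],[[0,0,0],[0.2,-1,0],0],[[0,0,0],[0.2,-1,0],0],[[0,0,0],[0.2,-1,0],0],[[0,0,0],[0.2,-1,0],0],[[0,0,0],[0.2,-1,0],0],[[0,0,0],[0.2,-1,0],0],[[0,0,0],[0.2,-1,0],0],[[0,0,0],[0.2,-1,0],0],[[0,0,-0.4],[0.2,-0.9,0],0],[[0,0,-0.7],[0.1,-0.4,0],0]]'
python3 -m jog '[[[0,0,-1],[0,0,0],0],[[0,0,-1],[0,0,0],0],[[0,0,-1],[0,0,0],0],[[0,0,-1],[0,0,0],0],[[0,0,-1],[0,0,0],0],[[0,0,-1],[0,0,0],0],[[0,0,-1],[0,0,0],0],[[0,0,-1],[0,0,0],0],[[0,0,-1],[0,0,0],0],[[0,0,-1],[0,0,0],0],[[0,0,-1],[0,0,0],0],[[0,0,-1],[0,0,0],0]]'
python3 -m jog '[[[0,0,-1],[0,0,0],0],[[0,0,-0.7],[0,0,0],0],[[0,0,0],[0,0,0],0],[[0,0,0],[0,0,0],0]]'
python3 -c "
from h import *
plan([.5093,.0205,.1165],-8.5)"
```

```text
clock: 13.48
eef_pos: [0.5132, 0.0249, 0.2169]
tool_rot: [-3.119, -0.362, 0.005]
ft_force: [0.1, 0.2, -2.8]
gripper_width: 0.162
finger_force: 98.3
clock: 14.48
eef_pos: [0.5131, 0.0209, 0.2173]
tool_rot: [-2.521, -1.872, 0.004]
ft_force: [-0.4, 0.5, -3.0]
gripper_width: 0.162
finger_force: 98.3
clock: 14.82
eef_pos: [0.5133, 0.0207, 0.2177]
tool_rot: [-2.383, -2.046, 0.002]
ft_force: [0.6, 0.0, -3.1]
gripper_width: 0.163
finger_force: 98.3
pos [0.5133 0.0207 0.2177] yaw_y -8.71 zaxis [-0.0018 -0.     -1.    ] q [-0.35  0.45  0.38  1.92 -0.23  0.82  0.  ]
shift [-0.033 -0.15   4.049]
turn 0 [-0.021  0.003 -0.041]
turn 180 [5.0000e-03 3.3000e-02 3.5959e+01]
```

```bash
python3 -m jog '[[[0,0,-0.04],[-0.03,-0.15,0.5],0],[[0,0,0],[0,0,0.8],0],[[0,0,0],[0,0,0.8],0],[[0,0,0],[0,0,0.8],0],[[0,0,0],[0,0,0.7],0],[[0,0,0],[0,0,0.45],0],[[0,0,0],[0,0,0],0],[[0,0,0],[0,0,0],0]]'
python3 - <<'E'
from h import *
plan([.5352-.115*.1478,.1936-.115*.989,.1165],-8.5)
p,T,im,d=cam('wrist'); np.savez('pics/e1.npz',im=im,d=d,T=T)
cv2.imwrite('pics/e1.png',cv2.resize(im,(800,600),interpolation=cv2.INTER_CUBIC))
E
```

```text
clock: 15.48
eef_pos: [0.5096, 0.0206, 0.1168]
tool_rot: [-2.379, -2.051, 0.003]
ft_force: [-0.6, -0.3, -2.9]
gripper_width: 0.162
finger_force: 98.3
pos [0.5096 0.0206 0.1168] yaw_y -8.46 zaxis [-1.9e-03 -5.0e-04 -1.0e+00] q [-0.29  0.59  0.3   2.03 -0.31  0.57  0.08]
shift [ 2.396 -0.009  0.009]
turn 0 [-0.021  0.009  0.008]
turn 180 [-1.4000e-02 -3.3000e-02 -3.5992e+01]
```

View pics/e1.png

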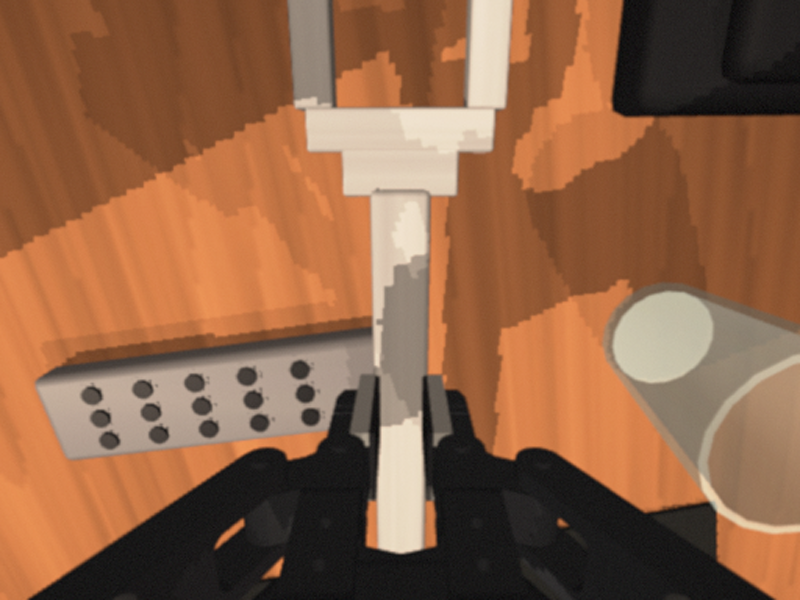

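The jaw is level and centred on the tool axis: inner prong faces at columns 333 and 468, floor at row 108. Tumbler, dock and remote are clear. I slide it on now.

```bash
python3 -m jog '[[[0,0,0],[0.3,0,0],0],[[0,0,0],[0.3,0,0],0],[[0,0,0],[0.3,0,0],0],[[0,0,0],[0.3,0,0],0],[[0,0,0],[0,0,0],0]]'
python3 -c "
from h import *
plan([.5352-.115*.1478,.1936-.115*.989,.1165],-8.5);st()"
```

```text
clock: 15.95
eef_pos: [0.5147, 0.0529, 0.1176]
tool_rot: [-2.374, -2.057, -0.002]
ft_force: [0.3, 1.0, -2.8]
gripper_width: 0.167
finger_force: 98.4
pos [0.5147 0.0529 0.1176] yaw_y -8.2 zaxis [ 6.0e-04  1.2e-03 -1.0e+00] q [-0.35  0.6   0.31  2.01 -0.32  0.58  0.03]
shift [ 1.088 -0.014  0.046]
turn 0 [ 0.005 -0.014  0.059]
turn 180 [ 2.2000e-02  7.0000e-03 -3.5941e+01]
{'clock': 15.95, 'joint_pos': [-0.352, 0.599, 0.307, 2.011, -0.32, 0.576, 0.032], 'eef_pos': [0.515, 0.053, 0.118], 'tool_rot': [-2.374, -2.057, -0.002], 'ft_force': [0.299, 0.988, -2.84], 'wrist_torque': [-0.062, 0.02, -0.011], 'finger_force': 98.374, 'gripper_width': 0.167}
```

```bash
python3 -m jog '[[[0,0,0.05],[0.2,-0.01,0.04],0],[[0,0,0],[0.2,0,0],0],[[0,0,0],[0.2,0,0],0],[[0,0,0],[0.2,0,0],0],[[0,0,0],[0,0,0],0]]'
python3 -c "
from h import *
plan([.5352-.115*.1478,.1936-.115*.989,.1165],-8.5);st()"
```

```text
clock: 16.37
eef_pos: [0.5172, 0.0717, 0.1163]
tool_rot: [-2.38, -2.05, -0.001]
ft_force: [-0.6, 1.1, -2.4]
gripper_width: 0.165
finger_force: 98.4
pos [0.5172 0.0717 0.1163] yaw_y -8.53 zaxis [-1.e-04  7.e-04 -1.e+00] q [-0.39  0.61  0.31  2.   -0.33  0.58 -0.  ]
shift [ 0.33  -0.009 -0.009]
turn 0 [-0.003 -0.008 -0.006]
turn 180 [-1.3000e-02  4.0000e-03  3.5994e+01]
{'clock': 16.367, 'joint_pos': [-0.39, 0.607, 0.313, 2.0, -0.326, 0.583, -0.004], 'eef_pos': [0.517, 0.072, 0.116], 'tool_rot': [-2.38, -2.05, -0.001], 'ft_force': [-0.619, 1.12, -2.405], 'wrist_torque': [0.064, 0.135, 0.044], 'finger_force': 98.377, 'gripper_width': 0.165}
```

```bash
python3 -m jog '[[[0,0,0],[0.14,0,0],0],[[0,0,0],[0.13,0,0],0],[[0,0,0],[0,0,0],0],[[0,0,0.8],[0.01,-0.325,0],0],[[0,0,0.8],[0.01,-0.325,0],0],[[0,0,0.8],[0.01,-0.325,0],0],[[0,0,0],[0,0,0],0]]'
cat > sw.py <<'E'
from h import *
import sys
s=arm.read_state(); M=R.from_rotvec(s['tool_rot']).as_matrix(); x=M[:,0]
n=np.array([.5352,.1936]); y=np.degrees(np.arctan2(M[1,1],M[0,1]))
r=(np.r_[n,s['eef_pos'][2]]-s['eef_pos'])@M*1000
F=np.array(s['ft_force'])@M
print('yaw',round(y,2),'nut in tool mm',r.round(2),'z',round(s['eef_pos'][2],4),'F tool',F.round(1),'Mz',round(s['wrist_torque'][2],2),'q',np.round(s['joint_pos'],2),'g',round(s['gripper_width'],3))
E
python3 sw.py
```

```text
clock: 16.95
eef_pos: [0.4946, 0.0831, 0.1167]
tool_rot: [2.584, 1.785, 0.002]
ft_force: [2.4, -2.6, -2.7]
gripper_width: 0.166
finger_force: 98.6
yaw -20.74 nut in tool mm [ 1.1777e+02 -1.1300e+00  3.0000e-02] z 0.1167 F tool [-1.5  3.1  2.7] Mz 0.41 q [-0.46  0.59  0.37  2.05 -0.4   0.56 -0.17] g 0.166
```

```bash
python3 -m jog '[[[0,0,0.8],[0.04,-0.34,0],0],[[0,0,0.8],[0.02,-0.33,0],0],[[0,0,0.8],[0.02,-0.33,0],0],[[0,0,0.8],[0.02,-0.325,0],0],[[0,0,0],[0,0,0],0]]'
python3 sw.py
```

```text
clock: 17.37
eef_pos: [0.4655, 0.099, 0.1164]
tool_rot: [2.807, 1.407, -0.001]
ft_force: [0.1, -6.1, -2.6]
gripper_width: 0.16
finger_force: 98.6
yaw -36.74 nut in tool mm [117.49  -0.76  -0.18] z 0.1164 F tool [-4.8  3.7  2.6] Mz 0.23 q [-0.57  0.58  0.46  2.12 -0.49  0.54 -0.39] g 0.16
```

```bash
python3 -m jog '[[[0,0,0.8],[0.01,-0.33,0],0],[[0,0,0.8],[0.01,-0.33,0],0],[[0,0,0.8],[0.01,-0.33,0],0],[[0,0,0.8],[0.01,-0.33,0],0],[[0,0,0],[0,0,0],0]]'
python3 sw.py
python3 -m jog '[[[0,0,0.8],[0.01,-0.33,0],0],[[0,0,0],[0,0,0],0]]' | grep -i force
python3 sw.py
```

```text
clock: 17.78
eef_pos: [0.4419, 0.1222, 0.1163]
tool_rot: [2.976, 1.003, -0.002]
ft_force: [-1.1, -6.2, -3.3]
gripper_width: 0.164
finger_force: 98.6
yaw -52.73 nut in tool mm [117.45  -0.3   -0.19] z 0.1163 F tool [-4.7  4.3  3.3] Mz 0.1 q [-0.68  0.59  0.54  2.16 -0.58  0.54 -0.63] g 0.164
ft_force: [-1.1, -6.2, -2.6]
finger_force: 98.6
yaw -56.71 nut in tool mm [117.48  -0.4   -0.19] z 0.1162 F tool [-4.3  4.6  2.6] Mz 0.08 q [-0.71  0.59  0.56  2.17 -0.6   0.54 -0.69] g 0.159
```

```bash
python3 -m jog '[[[0,0,0.7],[0.01,-0.29,0],0],[[0,0,0],[0,0,0],0]]' >/dev/null
python3 sw.py
python3 -m jog '[[[0,0,0.7],[0.01,-0.29,0],0],[[0,0,0],[0,0,0],0]]' >/dev/null
python3 sw.py
```

```text
yaw -60.2 nut in tool mm [117.3   -0.98  -0.13] z 0.1163 F tool [-4.9  6.9  2.6] Mz 0.21 q [-0.74  0.59  0.58  2.17 -0.62  0.54 -0.74] g 0.163
yaw -63.71 nut in tool mm [ 1.1662e+02 -1.7700e+00  4.0000e-02] z 0.1165 F tool [-2.1  8.2  3.3] Mz 0.41 q [-0.77  0.59  0.6   2.18 -0.64  0.55 -0.8 ] g 0.157
```

```bash
python3 -m jog '[[[0,0,0.5],[0.01,-0.25,0],0],[[0,0,0],[0,0,0],0]]' >/dev/null
python3 sw.py
python3 -m jog '[[[0,0,0.5],[0.01,-0.25,0],0],[[0,0,0],[0,0,0],0]]' >/dev/null
python3 sw.py
```

```text
yaw -66.2 nut in tool mm [116.12  -1.63   0.17] z 0.1166 F tool [-1.5 11.3  3. ] Mz 0.38 q [-0.79  0.6   0.61  2.18 -0.66  0.55 -0.84] g 0.16
yaw -68.75 nut in tool mm [115.33  -1.22   0.37] z 0.1168 F tool [ 1.6 12.1  3.7] Mz 0.37 q [-0.81  0.6   0.63  2.18 -0.67  0.56 -0.88] g 0.164
```

```bash
cat > hw.py <<'E'
from h import *
s=arm.read_state(); M=R.from_rotvec(s['tool_rot']).as_matrix()
p,T,im,d=cam('wrist'); np.savez('pics/t.npz',im=im,d=d,T=T)
v,u=np.mgrid[0:384,0:512]; P=(bydepth(p,T,np.c_[u.ravel(),v.ravel()],d)-s['eef_pos'])@M
x,y,z=P.T; g=(d.ravel()>0)&(z>.060)&(z<.071)&(x>.03)&(x<.068)&(abs(y)<.03)
bx=np.arange(.03,.068,.004); c=[]
for a in bx:
    w=g&(x>=a)&(x<a+.004)
    if w.sum()>10: c.append((a+.002,(y[w].min()+y[w].max())/2,np.ptp(y[w]),np.median(z[w])))
c=np.array(c); k=np.polyfit(c[:,0],c[:,1],1); kz=np.polyfit(c[:,0],c[:,3],1)
yw=np.degrees(np.arctan2(M[1,0],M[0,0])); rel=np.degrees(np.arctan(k[0]))
print('rel deg',rel.round(2),'offset mm',k[1]*1000,'w',np.median(c[:,2]),'pitch deg',np.degrees(kz[0]),'top z',np.median(c[:,3]))
xw=M@np.array([1,k[0],0]); print('wrench yaw',np.degrees(np.arctan2(xw[1],xw[0])))
E
python3 hw.py
```

```text
rel deg -1.08 offset mm 0.28961571194725194 w 0.017510384575314446 pitch deg 0.9207309839648736 top z 0.06690352901222184
wrench yaw 22.333061145876012
```

```bash
python3 -m jog '[[[0,0,0.3],[0,-0.25,0],0],[[0,0,0],[0,0,0],0]]' >/dev/null
python3 sw.py; python3 hw.py
python3 -m jog '[[[0,0,0.3],[0,-0.25,0],0],[[0,0,0],[0,0,0],0],[[0,0,0],[0,0,0],0]]' >/dev/null
python3 sw.py; python3 hw.py
```

```text
yaw -70.31 nut in tool mm [114.73   0.76   0.62] z 0.117 F tool [ 2.5 16.4  4. ] Mz -0.05 q [-0.83  0.6   0.64  2.18 -0.68  0.56 -0.91] g 0.166
rel deg -0.23 offset mm 0.36374185852962726 w 0.017554628481987813 pitch deg 1.143534559396721 top z 0.06712434505493312
wrench yaw 19.922455317164353
yaw -71.84 nut in tool mm [113.4    3.85   0.99] z 0.1174 F tool [ 7.  13.   5.9] Mz -0.64 q [-0.85  0.61  0.65  2.18 -0.69  0.56 -0.94] g 0.165
rel deg 1.43 offset mm 0.3006144541009142 w 0.01767216271283338 pitch deg 1.377782379716279 top z 0.06741822783094517
wrench yaw 16.728470699897855
```

```bash
python3 -m jog '[[[0,0,-0.5],[-0.04,0.3,0],0],[[0,0,-0.5],[-0.03,0.26,0],0],[[0,0,0],[0,0,0],0]]' >/dev/null
python3 sw.py; python3 hw.py
python3 -m jog '[[[0,0,-0.5],[-0.03,0.24,0],0],[[0,0,0],[0,0,0],0]]' >/dev/null
python3 sw.py; python3 hw.py
```

```text
yaw -66.54 nut in tool mm [113.48   2.21   1.21] z 0.1178 F tool [10.9  4.2  6.6] Mz -0.43 q [-0.8   0.6   0.61  2.18 -0.66  0.55 -0.85] g 0.163
rel deg 0.82 offset mm 0.2644343101257234 w 0.017673920646934346 pitch deg 1.757611206765869 top z 0.06768350765597077
wrench yaw 22.640490429709832
yaw -63.99 nut in tool mm [113.6    1.94   1.29] z 0.1178 F tool [12.3  4.1  7. ] Mz -0.38 q [-0.78  0.59  0.6   2.18 -0.65  0.54 -0.81] g 0.165
rel deg 0.75 offset mm 0.2988815902356487 w 0.017530433094044246 pitch deg 1.9200773102862418 top z 0.06776480603748561
wrench yaw 25.269358676964007
```

Run:
```python
from h import *
p=arm.camera_params('wrist')
Mt=np.array(p['mount'])
for n in('l1','e1','t'):
    f=np.load(f'pics/{n}.npz'); d=f['d']
    v,u=np.mgrid[0:384,0:512]; P=bydepth(p,Mt,np.c_[u.ravel(),v.ravel()],d); x,y,z=P.T
    g=(d.ravel()>0)&(z>.058)&(z<.078)&(abs(y)<.036)
    out=[]
    for a in np.arange(.06,.13,.002):
        w=g&(x>=a)&(x<a+.002)
        if w.any(): out.append((round(a,3),round(1000*y[w].min(),1),round(1000*y[w].max(),1),round(1000*np.median(z[w]),1)))
    print(n,out)
f=np.load('pics/t.npz'); cv2.imwrite('pics/t.png',cv2.resize(f['im'],(800,600)))
```

```text
l1 [(np.float64(0.06), np.float64(-9.0), np.float64(8.9), np.float64(66.8)), (np.float64(0.062), np.float64(-9.0), np.float64(8.9), np.float64(66.7)), (np.float64(0.064), np.float64(-8.9), np.float64(8.8), np.float64(66.8)), (np.float64(0.066), np.float64(-8.9), np.float64(8.8), np.float64(66.8)), (np.float64(0.068), np.float64(-15.7), np.float64(15.8), np.float64(67.0)), (np.float64(0.07), np.float64(-16.8), np.float64(16.6), np.float64(68.3)), (np.float64(0.072), np.float64(-16.7), np.float64(16.6), np.float64(68.8)), (np.float64(0.074), np.float64(-16.5), np.float64(16.4), np.float64(68.7)), (np.float64(0.076), np.float64(-16.9), np.float64(16.9), np.float64(68.9)), (np.float64(0.078), np.float64(-16.8), np.float64(16.9), np.float64(68.9)), (np.float64(0.08), np.float64(-16.8), np.float64(16.8), np.float64(68.9)), (np.float64(0.082), np.float64(-26.5), np.float64(26.5), np.float64(68.9)), (np.float64(0.084), np.float64(-26.5), np.float64(26.5), np.float64(68.9)), (np.float64(0.086), np.float64(-26.8), np.float64(26.9), np.float64(68.9)), (np.float64(0.088), np.float64(-26.8), np.f
[... 5305 characters left out ...]
np.float64(70.1)), (np.float64(0.104), np.float64(-27.8), np.float64(31.3), np.float64(70.9)), (np.float64(0.106), np.float64(-28.2), np.float64(31.2), np.float64(70.9)), (np.float64(0.108), np.float64(-28.3), np.float64(31.1), np.float64(71.0)), (np.float64(0.11), np.float64(-28.0), np.float64(31.4), np.float64(70.3)), (np.float64(0.112), np.float64(-27.8), np.float64(31.5), np.float64(70.5)), (np.float64(0.114), np.float64(-28.3), np.float64(31.4), np.float64(70.6)), (np.float64(0.116), np.float64(-28.1), np.float64(31.6), np.float64(71.1)), (np.float64(0.118), np.float64(-27.9), np.float64(31.0), np.float64(71.8)), (np.float64(0.12), np.float64(-27.5), np.float64(31.7), np.float64(72.3))]
```

View pics/t.png

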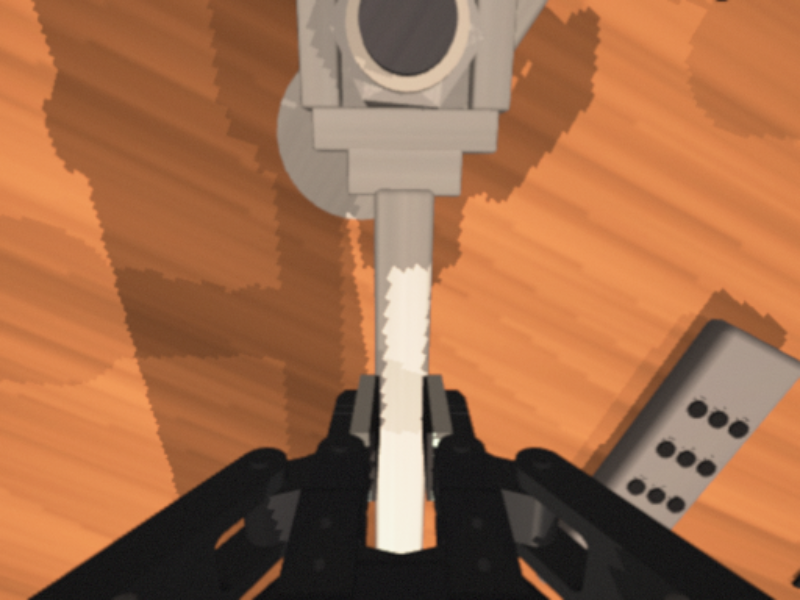

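The picture shows the jaw around the nut (stud top at (407,25), floor edge at row 108) with the tumbler and remote untouched. I now measure how the nut sits inside the jaw.

```bash
cat > na.py <<'E'
from h import *
p=arm.camera_params('wrist'); f=np.load('pics/t.npz'); d,T=f['d'],f['T']
v,u=np.mgrid[0:384,0:512]; P=bydepth(p,T,np.c_[u.ravel(),v.ravel()],d)
q=P[:,:2]-[.5352,.1936]; g=(d.ravel()>0)&(np.hypot(*q.T)<.03)
h=np.histogram(P[g,2],bins=np.arange(.028,.07,.002)); print([(round(float(a),3),int(b)) for a,b in zip(h[1],h[0])])
N=1000*q[g&(P[:,2]>.0515)&(P[:,2]<.0565)]
a=np.degrees(np.arctan2(N[:,1],N[:,0]))%360; r=np.hypot(*N.T)
print([(b,round(float(r[(a>=b)&(a<b+5)].max()),1)) for b in range(0,360,5) if ((a>=b)&(a<b+5)).sum()>1])
E
python3 na.py
python3 - <<'E'
import numpy as np,cv2
im=np.load('pics/t.npz')['im']; cv2.imwrite('pics/t2.png',cv2.resize(im[0:90,180:340],(800,450),interpolation=cv2.INTER_CUBIC))
E
```

```text
[(0.028, 0), (0.03, 242), (0.032, 270), (0.034, 4), (0.036, 5), (0.038, 27), (0.04, 42), (0.042, 56), (0.044, 146), (0.046, 3446), (0.048, 1418), (0.05, 22), (0.052, 317), (0.054, 1169), (0.056, 306), (0.058, 1026), (0.06, 93), (0.062, 1817), (0.064, 663), (0.066, 0), (0.068, 0)]
[(95, 18.7), (100, 19.2), (105, 20.2), (110, 20.5), (115, 19.9), (120, 18.7), (125, 18.4), (130, 18.2), (135, 17.8), (140, 17.9), (145, 18.0), (150, 18.4), (155, 18.8), (160, 19.6), (165, 20.3), (170, 20.7), (175, 19.9), (180, 19.4), (185, 18.8), (190, 18.4), (195, 18.1), (200, 18.1), (205, 18.2), (210, 18.6), (215, 19.1), (220, 19.7), (225, 20.8), (230, 20.6), (235, 19.9), (240, 19.3), (245, 18.8), (250, 18.4), (255, 18.1), (260, 18.1), (265, 18.3), (270, 18.4), (275, 19.1), (280, 19.9), (285, 20.6), (290, 20.7), (295, 19.7), (300, 18.9), (305, 18.3), (310, 18.1), (315, 17.8)]
```

The nut's corners are now at 50° mod 60 while the wrench is at 25°. The jaw cammed over at the stop, and turning back while it was wedged loosened the nut a few degrees. I'll keep going clockwise, never backward: the nut goes to its stop and the jaw seats on the next flats.

```bash
python3 -m jog '[[[0,0,0.5],[0.02,-0.24,0],0],[[0,0,0.5],[0.01,-0.22,0],0],[[0,0,0.5],[0.01,-0.2,0],0],[[0,0,0],[0,0,0],0]]' >/dev/null
python3 sw.py; python3 hw.py; python3 na.py | tail -1
```

```text
yaw -71.79 nut in tool mm [113.57   2.95   1.34] z 0.1176 F tool [11.7  8.3  5.4] Mz -0.55 q [-0.84  0.6   0.64  2.18 -0.69  0.56 -0.94] g 0.164
rel deg 0.86 offset mm 0.565584907318606 w 0.017572019191812685 pitch deg 1.639589670105304 top z 0.06766877939073068
wrench yaw 17.355153048205523
[(85, 18.4), (90, 19.0), (95, 19.8), (100, 20.5), (105, 20.0), (110, 19.0), (115, 18.7), (120, 18.3), (125, 17.9), (130, 17.8), (135, 17.9), (140, 18.1), (145, 18.5), (150, 19.2), (155, 19.9), (160, 20.6), (165, 20.1), (170, 19.5), (175, 18.8), (180, 18.6), (185, 18.3), (190, 18.2), (195, 18.2), (200, 18.5), (205, 18.8), (210, 19.4), (215, 20.3), (220, 20.8), (225, 20.5), (230, 19.4), (235, 18.9), (240, 18.5), (245, 18.3), (250, 18.2), (255, 18.2), (260, 18.5), (265, 18.7), (270, 19.4), (275, 20.0), (280, 20.7), (285, 20.4), (290, 19.4), (295, 18.7), (300, 18.5), (305, 18.2)]
```

```bash
python3 -m jog '[[[0,0,0.5],[0.01,-0.24,0],0],[[0,0,0.5],[0.01,-0.22,0],0],[[0,0,0],[0,0,0],0]]' >/dev/null
python3 sw.py; python3 hw.py; python3 na.py | tail -1
python3 -m jog '[[[0,0,0.5],[0.01,-0.24,0],0],[[0,0,0.5],[0.01,-0.24,0],0],[[0,0,0],[0,0,0],0]]' >/dev/null
python3 sw.py; python3 hw.py; python3 na.py | tail -1
```

```text
yaw -76.88 nut in tool mm [113.31   2.76   1.51] z 0.1178 F tool [14.4  6.1  6.1] Mz -0.63 q [-0.89  0.61  0.68  2.17 -0.71  0.57 -1.02] g 0.162
rel deg 0.79 offset mm 0.48656002394696757 w 0.017462091805514383 pitch deg 1.9430145607331202 top z 0.06780153284273771
wrench yaw 12.338608056205105
[(80, 18.0), (85, 18.4), (90, 18.9), (95, 19.7), (100, 20.5), (105, 20.0), (110, 19.1), (115, 18.6), (120, 18.3), (125, 17.9), (130, 17.9), (135, 17.8), (140, 18.2), (145, 18.6), (150, 19.2), (155, 20.0), (160, 20.6), (165, 20.4), (170, 19.7), (175, 19.0), (180, 18.5), (185, 18.3), (190, 18.2), (195, 18.2), (200, 18.4), (205, 18.9), (210, 19.4), (215, 20.1), (220, 20.9), (225, 20.5), (230, 19.6), (235, 18.9), (240, 18.6), (245, 18.2), (250, 18.1), (255, 18.3), (260, 18.4), (265, 18.7), (270, 19.3), (275, 20.4), (280, 21.0), (285, 20.4), (290, 19.3), (295, 18.5), (300, 18.2), (305, 18.0)]
yaw -81.93 nut in tool mm [114.46   5.67   1.33] z 0.1175 F tool [11.4  9.8  5.7] Mz -1.08 q [-0.93  0.63  0.7   2.17 -0.74  0.59 -1.11] g 0.163
rel deg 3.09 offset mm -0.2931080920402049 w 0.017741257175583197 pitch deg 1.7516753701959393 top z 0.06753997161950415
wrench yaw 4.982872640775945
[(80, 17.9), (85, 18.0), (90, 18.6), (95, 19.0), (100, 20.2), (105, 20.5), (110, 19.6), (115, 18.9), (120, 18.4), (125, 18.2), (130, 18.0), (135, 17.9), (140, 18.0), (145, 18.4), (150, 19.0), (155, 19.6), (160, 20.4), (165, 20.7), (170, 19.8), (175, 19.2), (180, 18.6), (185, 18.3), (190, 18.2), (195, 18.2), (200, 18.3), (205, 18.6), (210, 19.1), (215, 19.8), (220, 20.4), (225, 20.9), (230, 19.9), (235, 19.1), (240, 18.6), (245, 18.4), (250, 18.1), (255, 18.3), (260, 18.3), (265, 18.8), (270, 19.2), (275, 19.9), (280, 21.0), (285, 20.8), (290, 19.9), (295, 17.6)]
```

```bash
python3 -m jog '[[[0,0,0.9],[0.01,-0.36,0],0],[[0,0,0.9],[0.01,-0.34,0],0],[[0,0,0.9],[0.01,-0.34,0],0],[[0,0,0],[0,0,0],0]]' >/dev/null
python3 sw.py; python3 hw.py; python3 na.py | tail -1
```

```text
yaw -95.44 nut in tool mm [119.05   4.82   0.66] z 0.1168 F tool [5.7 7.8 3.1] Mz -0.94 q [-1.02  0.66  0.78  2.15 -0.8   0.64 -1.34] g 0.163
rel deg 2.46 offset mm -0.2882360210274999 w 0.01770712181274276 pitch deg -0.0884525247626193 top z 0.06622880030671234
wrench yaw -7.896274986645642
[(85, 18.0), (90, 18.7), (95, 19.1), (100, 20.0), (105, 20.5), (110, 19.7), (115, 19.1), (120, 18.6), (125, 18.2), (130, 18.0), (135, 17.9), (140, 18.1), (145, 18.4), (150, 18.9), (155, 19.8), (160, 20.1), (165, 20.8), (170, 20.0), (175, 19.2), (180, 18.8), (185, 18.4), (190, 18.2), (195, 18.2), (200, 18.4), (205, 18.8), (210, 18.9), (215, 19.7), (220, 20.6), (225, 20.8), (230, 19.9), (235, 19.3), (240, 18.9), (245, 18.4), (250, 18.3), (255, 18.3), (260, 18.3)]
```

```bash
python3 -m jog '[[[0,0,0.8],[0.03,-0.28,0],0],[[0,0,0.8],[0.03,-0.28,0],0],[[0,0,0.8],[0.03,-0.3,0],0],[[0,0,0],[0,0,0],0]]' >/dev/null
python3 sw.py; python3 hw.py; python3 na.py | tail -1
```

```text
yaw -107.2 nut in tool mm [120.39   2.17   0.13] z 0.1162 F tool [0.2 4.6 3. ] Mz -0.5 q [-1.08  0.7   0.84  2.11 -0.84  0.71 -1.54] g 0.163
rel deg 1.29 offset mm -0.45363915630663226 w 0.017550202820600224 pitch deg 0.012170232382395915 top z 0.06618948401420113
wrench yaw -18.492412219404784
[(80, 17.7), (85, 18.3), (90, 18.7), (95, 19.3), (100, 20.4), (105, 20.4), (110, 19.6), (115, 19.0), (120, 18.4), (125, 18.1), (130, 18.0), (135, 17.9), (140, 18.1), (145, 18.5), (150, 19.0), (155, 19.7), (160, 20.6), (165, 20.7), (170, 19.9), (175, 19.2), (180, 18.7), (185, 18.4), (190, 18.3), (195, 18.2), (200, 18.3), (205, 18.5), (210, 19.1), (215, 20.0), (220, 20.9), (225, 20.9), (230, 20.2), (235, 19.7), (240, 18.9), (245, 18.5)]
```

```bash
python3 -m jog '[[[0,0,0],[0.14,0,0],0],[[0,0,0.6],[0.01,-0.24,0],0],[[0,0,0.6],[0.01,-0.24,0],0],[[0,0,0],[0,0,0],0]]' >/dev/null
python3 sw.py; python3 hw.py; python3 na.py | tail -1
python3 -m jog '[[[0,0,0.4],[0,-0.16,0],0],[[0,0,0],[0,0,0],0]]' >/dev/null
python3 sw.py; python3 hw.py
```

```text
yaw -113.14 nut in tool mm [1.1703e+02 1.2700e+00 7.0000e-02] z 0.1163 F tool [2.  4.6 2. ] Mz -0.38 q [-1.1   0.73  0.88  2.08 -0.86  0.74 -1.64] g 0.168
rel deg 1.02 offset mm -0.687322668340312 w 0.017735246781807393 pitch deg 0.4552860071705485 top z 0.06659085278217727
wrench yaw -24.164950696816717
[(60, 17.8), (65, 17.8), (70, 17.8), (75, 17.9), (80, 18.0), (85, 18.3), (90, 18.9), (95, 19.7), (100, 20.5), (105, 20.1), (110, 19.5), (115, 18.9), (120, 18.3), (125, 18.1), (130, 18.0), (135, 18.1), (140, 18.3), (145, 18.6), (150, 19.3), (155, 20.0), (160, 20.9), (165, 20.3), (170, 19.6), (175, 19.1), (180, 18.5), (185, 18.4), (190, 18.2), (195, 18.3), (200, 18.4), (205, 18.9), (210, 19.5), (215, 20.4), (220, 21.0), (225, 20.3), (230, 19.5), (235, 18.8), (240, 18.7), (245, 18.2)]
yaw -115.07 nut in tool mm [1.1695e+02 3.9000e-01 1.1000e-01] z 0.1163 F tool [2.5 6.7 2.9] Mz -0.2 q [-1.11  0.74  0.89  2.08 -0.86  0.75 -1.67] g 0.159
rel deg 0.22 offset mm -0.3256253965753757 w 0.017653833267324746 pitch deg 0.5978195622017063 top z 0.06666487728174936
wrench yaw -25.28766082503042
```

```bash
python3 -m jog '[[[0,0,0.5],[0,-0.22,0],0],[[0,0,0],[0,0,0],0]]' >/dev/null
python3 sw.py; python3 hw.py; python3 na.py | tail -1
python3 -m jog '[[[0,0,0.3],[0,-0.14,0],0],[[0,0,0],[0,0,0],0]]' >/dev/null
python3 sw.py; python3 hw.py; python3 na.py | tail -1
```

```text
yaw -117.62 nut in tool mm [ 1.1669e+02 -7.0000e-02  1.9000e-01] z 0.1163 F tool [5.6 8.6 3.2] Mz -0.08 q [-1.12  0.75  0.9   2.07 -0.87  0.77 -1.72] g 0.159
rel deg 0.25 offset mm -0.6478999450393784 w 0.017609223832089786 pitch deg 0.5546272243972865 top z 0.06662466946129691
wrench yaw -27.863068802777974
[(55, 18.2), (60, 18.0), (65, 17.8), (70, 17.7), (75, 17.9), (80, 18.0), (85, 18.3), (90, 19.0), (95, 19.8), (100, 20.5), (105, 20.1), (110, 19.3), (115, 18.7), (120, 18.2), (125, 18.0), (130, 18.0), (135, 18.1), (140, 18.3), (145, 18.7), (150, 19.3), (155, 20.2), (160, 20.8), (165, 20.2), (170, 19.5), (175, 18.8), (180, 18.5), (185, 18.2), (190, 18.2), (195, 18.3), (200, 18.4), (205, 19.0), (210, 19.5), (215, 20.3), (220, 21.0), (225, 20.4), (230, 19.2), (235, 18.9), (240, 18.5), (245, 18.3)]
yaw -119.09 nut in tool mm [116.43  -0.41   0.24] z 0.1162 F tool [ 5.6 10.2  2.7] Mz 0.01 q [-1.13  0.75  0.91  2.06 -0.87  0.77 -1.75] g 0.165
rel deg 0.07 offset mm -0.6427758218281396 w 0.01761594581594175 pitch deg 0.3728873258029114 top z 0.06665827144288386
wrench yaw -29.167226654744518
[(55, 18.3), (60, 18.0), (65, 17.9), (70, 17.8), (75, 17.8), (80, 18.2), (85, 18.5), (90, 19.1), (95, 19.9), (100, 20.5), (105, 19.9), (110, 19.2), (115, 18.6), (120, 18.2), (125, 18.0), (130, 17.9), (135, 18.0), (140, 18.4), (145, 18.8), (150, 19.4), (155, 20.2), (160, 20.8), (165, 20.0), (170, 19.5), (175, 19.0), (180, 18.5), (185, 18.2), (190, 18.2), (195, 18.3), (200, 18.6), (205, 18.9), (210, 19.4), (215, 20.4), (220, 21.0), (225, 20.0), (230, 19.4), (235, 18.9), (240, 18.4), (245, 18.3)]
```

The nut stays at 42° under 1.2 N m, the same angle as before the jaw cammed over, so it is at its stop. I ease the jaw back to square at -18° and withdraw.

```bash
python3 -m jog '[[[0,0,-0.5],[0.0,0.21,0],0],[[0,0,-0.6],[0,0.25,0],0],[[0,0,-0.6],[0,0.25,0],0],[[0,0,-0.5],[0,0.2,0],0],[[0,0,0],[0,0,0],0]]' >/dev/null
python3 sw.py; python3 hw.py; python3 na.py | tail -1
```

```text
yaw -107.91 nut in tool mm [116.54   0.81   0.31] z 0.117 F tool [5.5 4.4 4.4] Mz -0.35 q [-1.08  0.71  0.85  2.1  -0.84  0.71 -1.55] g 0.166
rel deg 0.89 offset mm -0.5761543682216188 w 0.017566642936565582 pitch deg 1.0400628003134569 top z 0.0670003798009112
wrench yaw -18.804245642088393
[(65, 18.2), (70, 18.0), (75, 17.8), (80, 17.7), (85, 17.8), (90, 18.2), (95, 18.6), (100, 19.2), (105, 20.2), (110, 20.5), (115, 19.7), (120, 19.0), (125, 18.6), (130, 18.2), (135, 18.0), (140, 17.9), (145, 18.0), (150, 18.4), (155, 18.8), (160, 19.5), (165, 20.4), (170, 20.7), (175, 20.2), (180, 19.4), (185, 18.9), (190, 18.4), (195, 18.2), (200, 18.2), (205, 18.4), (210, 18.7), (215, 19.1), (220, 19.8), (225, 20.4), (230, 21.0), (235, 20.3), (240, 19.1), (245, 18.9), (250, 18.3), (255, 18.4)]
```

```bash
cat > na2.py <<'E'
from h import *
# nut angle mod 60 by straight-edge support: least-squares of radius profile against a hexagon, over the seen angles
p=arm.camera_params('wrist'); f=np.load('pics/t.npz'); d,T=f['d'],f['T']
v,u=np.mgrid[0:384,0:512]; P=bydepth(p,T,np.c_[u.ravel(),v.ravel()],d)
q=1000*(P[:,:2]-[.5352,.1936]); g=(d.ravel()>0)&(np.hypot(*q.T)<26)&(P[:,2]>.0515)&(P[:,2]<.0565); N=q[g]
a=np.degrees(np.arctan2(N[:,1],N[:,0]))%360; r=np.hypot(*N.T)
A=[];B=[]
for b in range(0,360,3):
    w=(a>=b)&(a<b+3)
    if w.sum()>3: A.append(b+1.5);B.append(r[w].max())
A=np.radians(A);B=np.array(B)
C=np.c_[np.ones(len(A)),np.cos(A),np.sin(A),np.cos(6*A),np.sin(6*A)]; k=np.linalg.lstsq(C,B,rcond=None)[0]
print('nut x mod 60:',round(float(np.degrees(np.arctan2(k[4],k[3]))/6%60),2),'amp',np.hypot(k[3],k[4]).round(2),'c',k[1:3].round(2),len(A), 'clock',arm.read_state()['clock'])
E
python3 na2.py
python3 -m jog '[[[0,0,-0.4],[-0.02,0.15,0],0],[[0,0,0],[0,0,0],0]]' >/dev/null
python3 sw.py; python3 hw.py; python3 na2.py
```

```text
nut x mod 60: 51.56 amp 1.13 c [-0.23 -0.2 ] 64 clock 22.95
yaw -105.96 nut in tool mm [116.66   1.41   0.43] z 0.117 F tool [5.9 4.8 4.2] Mz -0.4 q [-1.07  0.7   0.84  2.11 -0.84  0.7  -1.51] g 0.159
rel deg 0.98 offset mm -0.5411288044441044 w 0.017818718536667 pitch deg 1.1384331112165056 top z 0.06705818857302989
wrench yaw -16.93371491141871
nut x mod 60: 53.43 amp 1.13 c [-0.23 -0.17] 65 clock 23.1667
```

The nut follows the wedged jaw backward, so I must not turn it back. I re-tighten gently to the stop, then pull the jaw straight out along its axis without turning.

```bash
python3 -m jog '[[[0,0,0.6],[0.03,-0.25,0],0],[[0,0,0.6],[0.01,-0.25,0],0],[[0,0,0.5],[0.01,-0.2,0],0],[[0,0,0],[0,0,0],0]]' >/dev/null
python3 sw.py; python3 hw.py; python3 na2.py
python3 -m jog '[[[0,0,0.3],[0,-0.12,0],0],[[0,0,0],[0,0,0],0]]' >/dev/null
python3 sw.py; python3 hw.py; python3 na2.py
```

```text
yaw -114.66 nut in tool mm [116.48   2.18   0.37] z 0.1166 F tool [4.8 4.4 3.9] Mz -0.58 q [-1.11  0.74  0.89  2.08 -0.86  0.75 -1.67] g 0.163
rel deg 1.23 offset mm -0.3927920717059471 w 0.017701094381120826 pitch deg 0.658267541461759 top z 0.06682099786342854
wrench yaw -25.88569330752899
nut x mod 60: 44.13 amp 1.15 c [-0.18 -0.2 ] 64 clock 23.55
yaw -116.11 nut in tool mm [116.49   1.41   0.35] z 0.1166 F tool [5.5 5.3 3.4] Mz -0.42 q [-1.12  0.74  0.89  2.07 -0.87  0.76 -1.69] g 0.165
rel deg 1.3 offset mm -0.800877526342027 w 0.017760026901634328 pitch deg 0.6594463653963607 top z 0.06682927906121786
wrench yaw -27.40662573303642
nut x mod 60: 43.49 amp 1.13 c [-0.25 -0.2 ] 64 clock 23.7667
```

```bash
python3 -m jog '[[[0,0,0],[-0.3,0,0],0],[[0,0,0],[-0.3,0,0],0],[[0,0,0],[0,0,0],0]]' >/dev/null
python3 sw.py; python3 hw.py; python3 na2.py
```

```text
yaw -116.31 nut in tool mm [123.36   0.9    2.62] z 0.1188 F tool [27.3  6.1  7.3] Mz -0.46 q [-1.14  0.73  0.9   2.09 -0.87  0.74 -1.71] g 0.162
rel deg 0.75 offset mm -0.5631114087169664 w 0.01780444011886866 pitch deg 2.460308548232428 top z 0.06827488082286834
wrench yaw -27.059887735062926
nut x mod 60: 42.93 amp 1.16 c [-0.25 -0.22] 55 clock 24.0667
```

```bash
python3 -m jog '[[[0,0,0],[-0.4,0,0],0],[[0,0,0],[-0.4,0,0],0],[[0,0,0],[0,0,0],0]]' >/dev/null
python3 sw.py; python3 hw.py; python3 na2.py
```

```text
yaw -115.93 nut in tool mm [154.09   2.67  -0.26] z 0.1164 F tool [-1.5  0.5  3. ] Mz -0.0 q [-1.19  0.72  0.9   2.12 -0.88  0.73 -1.73] g 0.166
rel deg -0.14 offset mm -0.5855412303934351 w 0.01749263528346457 pitch deg 0.5910079194827871 top z 0.06668422028174423
wrench yaw -25.788905352180734
nut x mod 60: 0.0 amp 0.0 c [0. 0.] 0 clock 24.3667
```

The wrench is out and the nut stayed at its stop (43.5 to 42.9). I back off, lift and check the nut from above.

```bash
python3 -m jog '[[[0,0,0],[-0.5,0,0],0],[[0,0,0],[-0.6,0,0],0],[[0,0,0],[0,0,-0.8],0],[[0,0,0],[0,0,-0.9],0],[[0,0,0],[0,0,-0.9],0],[[0,0,0],[0,0,-0.9],0],[[0,0,0],[0,0,-0.7],0],[[0,0,0],[0,0.4,0],0],[[0,0,0],[0.4,0.7,0],0],[[0,0,0],[0.8,0.7,0],0],[[0,0,0],[1,0.5,0],0],[[0,0,0],[1,0.2,0],0]]'
python3 -m jog '[[[0,0,0],[1,0,0],0],[[0,0,0],[1,0,0],0],[[0,0,0],[0.7,0,0],0],[[0,0,0],[0,0,0],0],[[0,0,0],[0,0,0],0]]'
python3 sw.py; python3 hw.py; python3 na2.py; python3 -c "
from h import *
plan([.4995,-.2513,.22],-82.4)"
```

```text
clock: 25.37
eef_pos: [0.4168, 0.1823, 0.2207]
tool_rot: [-3.061, 0.706, 0.004]
ft_force: [-0.1, -0.1, -2.9]
gripper_width: 0.16
finger_force: 99.5
clock: 25.78
eef_pos: [0.4786, 0.1535, 0.2205]
tool_rot: [3.06, -0.71, -0.002]
ft_force: [-1.3, -0.1, -2.7]
gripper_width: 0.166
finger_force: 99.5
yaw -116.13 nut in tool mm [ 33.18 -60.98  -0.08] z 0.2205 F tool [-1.1  0.7  2.7] Mz 0.01 q [-1.    0.61  1.03  1.94 -0.64  0.96 -1.68] g 0.166
rel deg -0.32 offset mm -0.5314140754507802 w 0.017577967450065624 pitch deg 0.6059356600996942 top z 0.06667313600712252
wrench yaw -25.812275015261616
nut x mod 60: 42.78 amp 1.13 c [-0.15 -0.62] 76 clock 25.8333
pos [0.4778 0.1541 0.2205] yaw_y -116.09 zaxis [-2.3e-03  3.0e-04 -1.0e+00] q [-1.    0.61  1.03  1.95 -0.64  0.96 -1.68]
shift [7.9120e+00 1.4183e+01 1.2000e-02]
turn 0 [ 1.000e-03  2.700e-02 -6.738e+00]
turn 180 [ 3.5000e-02 -1.0000e-03  2.9262e+01]
```

The nut is at 42.8°, the stop. Now I take the wrench back to the mat.

```bash
python3 -m jog '[[[0,0,0],[0.2,0.5,0],0],[[0,0,0],[0.5,0.9,0],0],[[0,0,0],[0.6,1,0],0],[[0,0,0],[0.6,1,0],0],[[0,0,0],[0.6,1,0],0],[[0,0,0],[0.6,1,0],0],[[0,0,0],[0.6,1,0],0],[[0,0,0],[0.6,1,0],0],[[0,0,0],[0.6,1,0],0],[[0,0,0],[0.6,1,0],0],[[0,0,0],[0.6,1,0],0],[[0,0,0],[0.5,1,0],0]]'
python3 -m jog '[[[0,0,0],[0.5,1,0],0],[[0,0,0],[0.5,1,0],0],[[0,0,-0.5],[0.3,0.7,0],0],[[0,0,-1],[0,0,0],0],[[0,0,-1],[0,0,0],0],[[0,0,-1],[0,0,0],0],[[0,0,-1],[0,0,0],0],[[0,0,-1],[0,0,0],0],[[0,0,-1],[0,0,0],0],[[0,0,-0.3],[0,0,0],0],[[0,0,0],[0,0,0],0],[[0,0,0],[0,0,0],0]]'
python3 hw.py; python3 -c "
from h import *
plan([.4995,-.2513,.0835],-82.4)"
```

```text
clock: 26.83
eef_pos: [0.5007, -0.1749, 0.2212]
tool_rot: [-3.06, 0.707, 0.001]
ft_force: [0.6, 0.1, -3.0]
gripper_width: 0.162
finger_force: 99.5
clock: 27.83
eef_pos: [0.5005, -0.2486, 0.2213]
tool_rot: [-3.134, -0.213, 0.0]
ft_force: [0.5, 0.5, -2.0]
gripper_width: 0.16
finger_force: 99.5
rel deg -0.15 offset mm -0.20949796060486744 w 0.017628944933795736 pitch deg 0.6279343546096351 top z 0.06662480116306424
wrench yaw 7.933626614456727
pos [ 0.5006 -0.2487  0.2213] yaw_y -82.22 zaxis [-3.e-04  3.e-04 -1.e+00] q [-0.04  0.58  0.73  1.8  -0.47  0.94 -0.54]
shift [-0.056  0.098  5.512]
turn 0 [-0.004  0.003  0.036]
turn 180 [-5.0000e-03 -6.0000e-03 -3.5964e+01]
```

```bash
python3 -m jog '[[[0,0,0],[-0.05,0.1,0.6],0],[[0,0,0],[0,0,0.9],0],[[0,0,0],[0,0,0.9],0],[[0,0,0],[0,0,0.9],0],[[0,0,0],[0,0,0.9],0],[[0,0,0],[0,0,0.6],0],[[0,0,0],[0,0,0.4],0],[[0,0,0],[0,0,0.2],0],[[0,0,0],[0,0,0.1],0],[[0,0,0],[0,0,0],0],[[0,0,0],[0,0,0],0]]'
python3 hw.py
```

```text
clock: 28.8
eef_pos: [0.5004, -0.252, 0.0846]
tool_rot: [3.133, 0.216, 0.002]
ft_force: [0.2, 0.2, -3.1]
gripper_width: 0.163
finger_force: 99.5
rel deg -0.17 offset mm -0.20275855954772737 w 0.017644551275263917 pitch deg 0.4029550775315014 top z 0.06662365996734959
wrench yaw 8.037304509910895
```

```bash
python3 -m jog '[[[0,0,0],[0,0,0.08],0],[[0,0,0],[0,0,0.05],0],[[0,0,0],[0,0,0],0],[[0,0,0],[0,0,0],0]]'
python3 -m jog '[[[0,0,0],[0,0,0],0.5],[[0,0,0],[0,0,0],0.5],[[0,0,0],[0,0,0],0.5],[[0,0,0],[0,0,0],0.5],[[0,0,0],[0,0,-0.5],0.5],[[0,0,0],[0,0,-0.9],0.5],[[0,0,0],[0,0,-0.9],0.5],[[0,0,0],[0,0,-0.9],0.5],[[0,0,0],[0,0,-0.9],0.5],[[0,0,0],[0,0,-0.9],0.5],[[0,0,0],[0,0,0],0.5],[[0,0,0],[0,0,0],0.5]]'
python3 - <<'E'
from h import *
p,T,im,d=cam('wrist'); np.savez('pics/f.npz',im=im,d=d,T=T)
cv2.imwrite('pics/f.png',cv2.resize(im,(800,600)))
E
```

```text
clock: 29.18
eef_pos: [0.5005, -0.2521, 0.0825]
tool_rot: [3.134, 0.215, 0.004]
ft_force: [-2.5, 2.2, 11.9]
gripper_width: 0.158
finger_force: 101.5
clock: 30.18
eef_pos: [0.5005, -0.2519, 0.2067]
tool_rot: [3.133, 0.216, 0.004]
ft_force: [0.0, 1.4, -0.4]
gripper_width: 0.498
finger_force: 0.0
```

View pics/f.png

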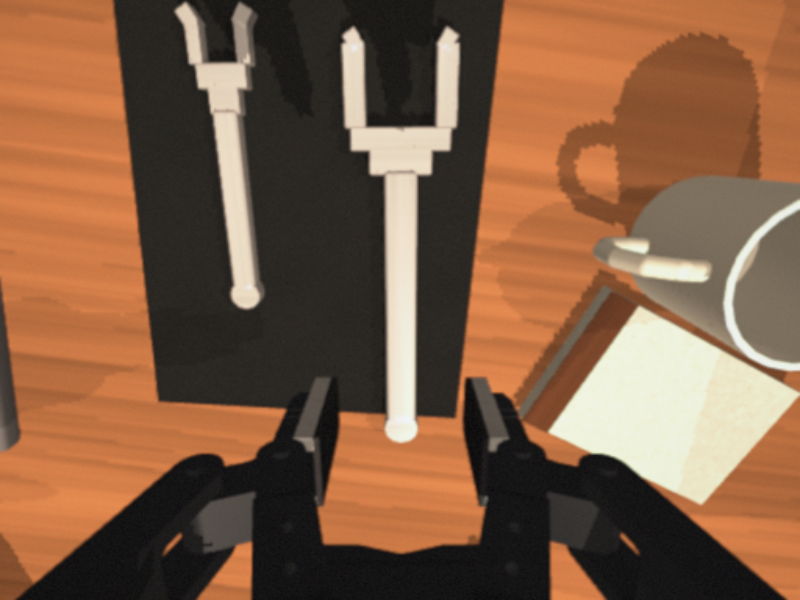

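The wrench lies flat on the mat, jaw at (400,85) and end at (400,430). The small wrench, notepad and mug are where they were, and the gripper is clear above. I hand it in.

```bash
python3 -c "
from bench import arm
print(arm.sign_off())"
```

```text
the job is handed in; nothing more can be done
None
```

The job is handed in at about 30 s: the nut was run down by fingers, then tightened with the large wrench until it stopped turning, and the wrench is back flat on the mat. The jaw slipped over the nut at the stop and backed it off slightly twice; I re-tightened it, and its angle, last measured after pulling the wrench off, matched the stop. The joint values themselves could not be read, and sign-off gave no verdict.

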